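Rock the jammed locating block out of the core-cutting jig

ROBOT

A 7-joint arm with a two-finger parallel gripper is mounted at the origin on the work surface. World frame = base frame: x ahead of the robot, y to its left, z up, the work surface at z = 0. Lengths are in m, angles in rad, forces in N, time in s.
With the tool pointing down it reaches from about 0.425 to 0.925 m from the base axis. Payload 6.8 kg.
Tool frame: the origin (TCP) lies midway between the tips of the shut fingers; the grasp point (between the pads) lies 19 mm behind it (r.grip_point_offset is the distance from the TCP to the grasp point, in m); z points along the fingers, y is the direction in which the jaws open and shut (so a half turn about z gives the same grasp; the last joint's range is limited). The gripper opens to 85 mm and grips with 20 to 120 N. Pads are 22 mm wide; open, the fingers measure 114 mm over their backs; the gripper's body (76 mm by 85 mm) begins 54 mm behind the grasp point. The pads swing forward as they close: fully open they stand 13 mm farther back than shut.
Start: joints at [1.084, 0.477, 0.022, 1.555, -0.011, 1.109, -0.083], TCP at [0.25, -0.627, 0.231] pointing down, gripper open.
Joint ranges: [-2.96, 2.96], [-0.34, 2.1], [-1.41, 1.46], [0.24, 2.44], [-1.37, 4.51], [0.17, 1.92], [-2.96, 2.96]. Speed limits (rad/s): [2.39, 2.39, 3.14, 3.14, 3.14, 3.14, 3.14].

INTERFACE

Orientations are given as a rotation vector (axis times angle).
In Python, from bench import r, grab_frame, camera_params gives the robot as it stands.
- The arm moves only by the tool carry_out, never from a script. Its argument "motion" is text: rows parted by semicolons, each of 5 numbers parted by spaces: the closure, from 0 (fully open) to 1 (shut), then the shift along the tool's x, y, z in mm, then the turn about the tool's z in rad. In form: fingers dx dy dz twist; .... A call has exactly 8 rows; each row shifts and turns the commanded pose from where the row before left it, along the tool's axes as they then stand; what a row does not reach is not made up. A row lasts 1/8 s, in which the tool goes at most 62.5 mm and 10.7 degrees, less where a joint would pass 70% of its speed; a pose out of reach is approached as far as the arm can. A call with a gripper value outside its range is refused whole. The fingers move at their own pace and stop on an object; "newtons" is the grip in N (left out, the last holds). Time passes only in rows, so rows that do not move let the fingers close, or fill a call up. It gives the time, the measured TCP pose, the force and the opening at its end, in the units of the state.
- r.get_obs(): the state, without advancing time (a new reading comes with each control period).
- grab_frame(name): name is "side" or "top"; returns the picture (420x560x3 uint8, red, green, blue); there is no depth.
- camera_params(name): a dict with "fx", "fy", "cx", "cy" (pixels), "k1" (the pictures are not rectified: a ray, as slopes to the right and down, at radius r is drawn at 1 + k1 r^2 times it, then the intrinsics apply), "eye" and "attitude" of the camera in the world. Camera axes: x right, y down, z forward; pixel columns grow to the right and rows downward; lengths in m; the calibration is good to about 2 mm. A picture is of the moment at which its call begins. camera_params takes no time and is no camera call.
- r.hand_in(): hands the job in, once; it reports no verdict.
The state is a dict: "clock": time; "joints": joint angles; "qvel": joint speeds; "tau": joint torques, N m; "tcp_pos": TCP position; "orientation": TCP orientation; "contact_force": force on the tool from outside, world axes, zero at the start; "moment": the same for the moment, N m; "grip_width": finger opening in m.
Only numpy, scipy, OpenCV 4.12 (cv2) and the standard library are available. Lean on these libraries where they do the work, as an engineer would, in place of code of your own. Each camera call takes 0.05 s, during which the arm holds its last target.

TASK

The locating block of the core-cutting jig is jammed in its slot: push the black mushroom of the air valve fully down to dump the clamp air, let it spring up, and twist it clockwise (seen from above) to its stop to reset it. Then grip the block and, while it still sits well down in the slot, rock it a good 10 degrees towards the cardboard core on the jig, then away from the core, then towards it again, easing it up little by little until it frees. Finish holding it in the gripper, upright and still, straight above its slot with its foot a finger's width (about 15 mm) clear, and leave the other things on the bench where they are.

Things in the scene. Friction and masses are not known exactly. Their poses are not given: they have to be found in the camera images.
- slot_mouth (a point): centre of the slot's mouth, level with the top of the grey socket on the jig, 30 mm above the bench. z up, y along the slot and jig bed towards the core, x across the slot. Slot 34 mm long (y), 20 mm deep (floor 10 mm above the bench); socket 64 (x) x 74 (y) mm. The jig is fixed, turned up to 0.35 rad either way from start to start
- jig: the jig with the socket: aluminium bed 90 (x) x 330 (y) mm, 10 mm thick; origin under the slot's centre at bench height, axes as slot_mouth. Two sprung steel jaws along the slot pinch the block's shank on its x faces with about 24 N each: a straight pull takes 25 to 35 N; rocking it about x while easing it up lets it creep out, a few mm each rock
- block_head (a point): steel locating block, centre of its head, 24 (x) x 40 (y) x 36 mm high; seated, the head's underside is 8 mm above the socket's top. Below it a shank 16 (x) x 28 (y) x 28 mm: its foot, 46 mm below this point, stands on the slot's floor. Axes as slot_mouth: grip across x, lean along y, turning about the foot. 3 mm play at each end of the slot lets it lean about 0.3 rad. About 0.3 kg
- block_foot (a point): centre of the underside of the block's shank; the block's axes, z towards its head
- block_top (a point): centre of the top face of the block's head, 64 mm above its foot
- core_end (a point): the near end of the fixed cardboard core (48 mm across, 180 mm long) lying in the jig's cradle, at its axis; 90 mm from the slot in the slot's +y direction and 50 mm above the bench; the core's top is 74 mm above the bench
- mushroom_mid (a point): centre of the air valve's black round mushroom head, 40 mm across and 18 mm high (9 mm up to its domed top, 9 mm down to its underside), on the upright axis of a grey box 100 x 110 x 60 mm; 91 mm above the bench at rest, its underside 22 mm above the box and 12 mm above a steel collar 40 mm across. It goes down with push and turns with twist
- push (a joint): how far the mushroom is pressed down, 0 to 0.007 m; a spring returns it: 2 N to start, 6 N fully down
- twist (a joint): clockwise turn of the mushroom seen from above, 0 at the start up to its stop at 0.8 rad; light friction, stays where it is left
- tape_roll: bystander: cardboard-coloured tape roll lying flat, 90 mm across, 36 mm high, origin at its underside
- core_stub: bystander: short cardboard core standing upright, 64 mm across, 85 mm high, origin at its underside
- carton: bystander: closed carton 110 x 80 x 60 mm, origin at its underside
Not all that is in view belongs to the job. Of the things that look like the part that bears block_head, the smaller one is meant. Of the things that look like the part that bears mushroom_mid, take the one that is farthest to the robot's right at the start.

How it is judged:
By the outcome, as a careful person would: the job done as asked, in the order asked, and still so for the second after the job is handed in, while the arm keeps its last pose, push and grip.
It also fails if it takes over 64 s, if anything falls off the work surface, if the arm or the gripper's body presses on something with over 40 N, if the wrist force passes 120 N, or if a joint passes its speed limit or range.

## Working session

There is one attempt and no reset: what is moved stays moved. The work goes in short steps, Python scripts to look and compute and a tool call to move; the robot and the scene stay as the last step left them, time stands still between calls to the robot, and variables do not carry over. Pictures are saved under pics/ and viewed, and the job is handed in when it is done.

Besides the shell and the picture viewer there is one more tool, called after ">>>" in YAML: its name, and indented under it one key for each argument. carry_out: Moves the arm, as the interface text tells. Its arguments: {"type":"object","properties":{"motion":{"type":"string"},"newtons":{"type":"number"}},"required":["motion"]}

```bash
ls; mkdir -p pics; python3 - <<'E'
from bench import r, grab_frame, camera_params
import cv2
for n in("side","top"):
    im=grab_frame(n); cv2.imwrite(f"pics/{n}0.png",im[:,:,::-1]); print(n,camera_params(n))
print(r.get_obs())
E
```

```text
pics
side {'fx': 499.5891456667582, 'fy': 499.5891456667582, 'cx': 273.97471807954065, 'cy': 210.8507089987876, 'k1': -0.09632884624223553, 'eye': array([0.30268094, 0.84501065, 0.76237685]), 'attitude': array([-0.39956377,  2.63385341, -1.41581561])}
top {'fx': 515.362769739726, 'fy': 515.362769739726, 'cx': 291.27658413475336, 'cy': 223.2670488125119, 'k1': 0.027078494785548746, 'eye': array([ 0.37301062, -0.11759566,  1.41458633]), 'attitude': array([-2.14241983,  2.13299791, -0.17814403])}
{'clock': 0.1, 'joints': array([ 1.08391066,  0.47773269,  0.02234144,  1.5563443 , -0.0114666 ,
        1.10926133, -0.08309506]), 'qvel': array([-4.63683149e-04, -2.19579108e-03, -5.63049647e-05, -2.25023375e-03,
        2.06352501e-03,  7.29497369e-04, -4.71857722e-04]), 'tau': array([ 5.15800493e-03, -5.97754383e+01,  1.61444653e+00, -2.81952435e+01,
        1.28854369e-02,  4.95900764e-03, -1.82648427e-05]), 'tcp_pos': array([ 0.24940079, -0.62667762,  0.23041618]), 'orientation': array([-3.08387823e+00, -5.91215086e-01,  7.02597410e-04]), 'contact_force': array([ 0.07327968, -0.23349368, -0.95325784]), 'moment': array([-0.04468031,  0.04911655,  0.00486755]), 'grip_width': 0.08564997750789284}
```

View pics/side0.png

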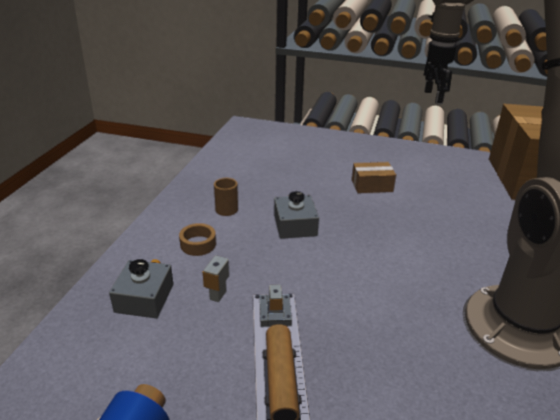

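View pics/top0.png

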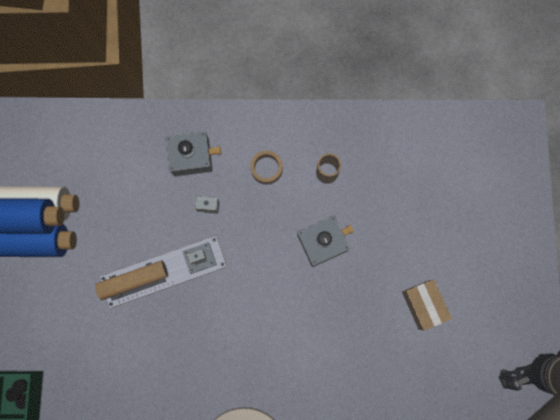

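```bash
cat > h.py <<'E'
import numpy as np, cv2
from scipy.spatial.transform import Rotation as R
from bench import r, grab_frame, camera_params
def KM(n):
    p=camera_params(n); K=np.array([[p['fx'],0,p['cx']],[0,p['fy'],p['cy']],[0,0,1]]); d=np.array([p['k1'],0,0,0,0.]); return p,K,d
def proj(n,P):
    p,K,d=KM(n); A=R.from_rotvec(p['attitude']).as_matrix()
    c=(np.atleast_2d(P)-p['eye'])@A
    return cv2.projectPoints(c,np.zeros(3),np.zeros(3),K,d)[0][:,0]
def ray(n,uv):
    p,K,d=KM(n); A=R.from_rotvec(p['attitude']).as_matrix()
    u=cv2.undistortPoints(np.array(uv,float).reshape(-1,1,2),K,d)[:,0]
    v=np.c_[u,np.ones(len(u))]@A.T
    return p['eye'],v/np.linalg.norm(v,axis=1)[:,None]
def onz(n,uv,z):
    e,v=ray(n,uv); return e+v*((z-e[2])/v[:,2])[:,None]
def tri(a,b):
    e1,v1=ray('side',a);e2,v2=ray('top',b);v1,v2=v1[0],v2[0]
    s=np.linalg.lstsq(np.c_[v1,-v2],e2-e1,rcond=None)[0]
    p,q=e1+s[0]*v1,e2+s[1]*v2; return (p+q)/2,np.linalg.norm(p-q)
def crop(src,out,x,y,w,h,f):
    im=cv2.imread(src)[y:y+h,x:x+w]; cv2.imwrite(out,cv2.resize(im,None,fx=f,fy=f,interpolation=cv2.INTER_CUBIC))
E
python3 - <<'E'
from h import *
print(proj('top',[[0,0,0],r.get_obs()['tcp_pos']]))
crop('pics/top0.png','pics/t_jig.png',90,190,140,120,5)
crop('pics/top0.png','pics/t_val.png',290,205,75,65,8)
crop('pics/side0.png','pics/s_jig.png',190,245,130,100,6)
crop('pics/side0.png','pics/s_val.png',265,180,65,65,8)
E
```

```text
[[243.13834753 455.19919394]
 [519.0651214  366.27342145]]
```

View pics/t_jig.png

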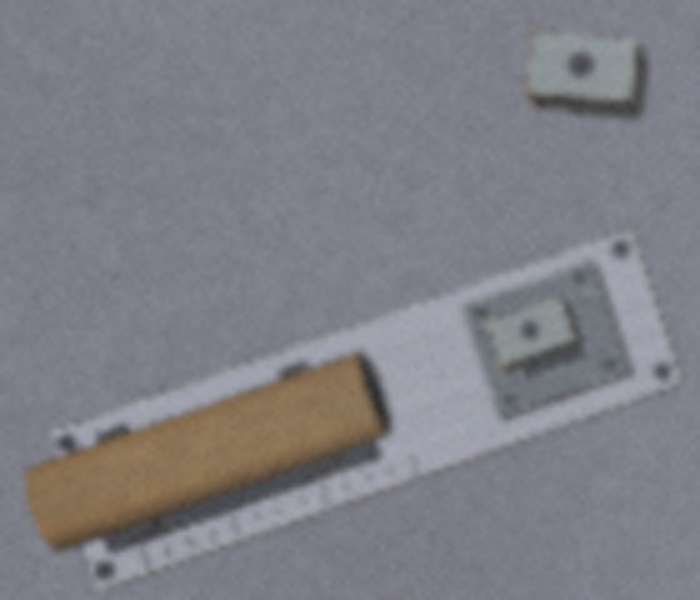

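View pics/t_val.png

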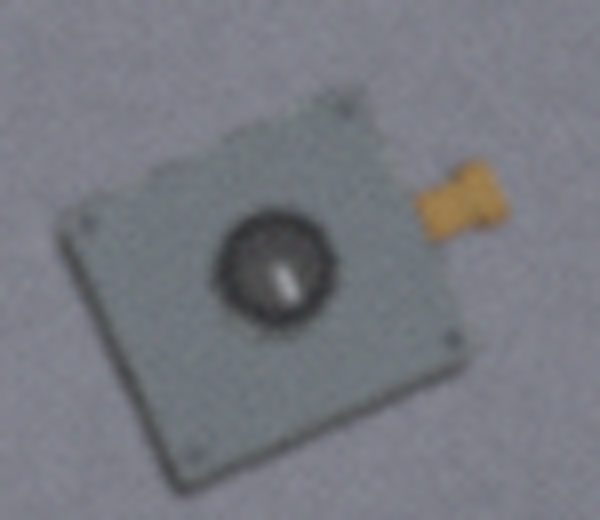

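View pics/s_jig.png

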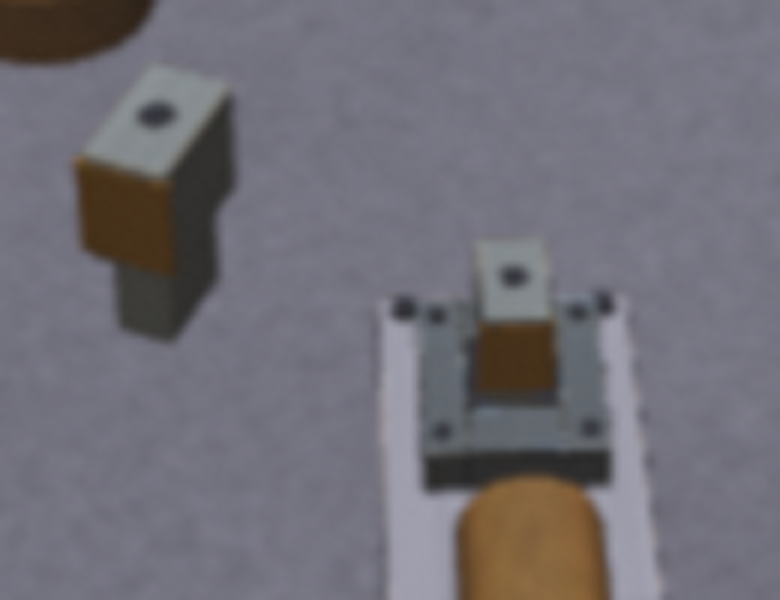

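View pics/s_val.png

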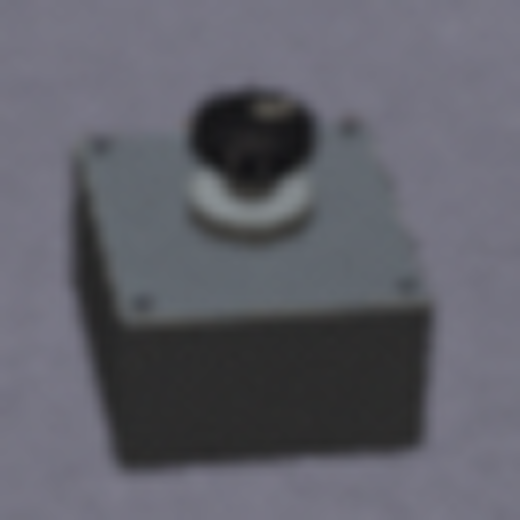

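```bash
python3 - <<'E'
from h import *
T=lambda x0,y0,f,L:np.array([[ (x+.5)/f-.5+x0,(y+.5)/f-.5+y0] for x,y in L])
# mushroom
for n,roi in(('top',(308,223,32,32)),('side',(285,185,25,20))):
    im=cv2.imread(f'pics/{n}0.png');x,y,w,h=roi;g=cv2.cvtColor(im[y:y+h,x:x+w],cv2.COLOR_BGR2HSV)
    v=g[...,2]; m=(v<75).astype(np.uint8)
    m=cv2.morphologyEx(m,cv2.MORPH_CLOSE,np.ones((5,5)))
    k,l,s,c=cv2.connectedComponentsWithStats(m); i=1+np.argmax(s[1:,4]); print(n,s[i]+[x,y,0,0,0],c[i]+[x,y])
tm=T(290,205,8,[(276,268)]);sm=T(265,180,8,[(252,132)])
print('mush',onz('top',tm,.091),onz('side',sm,.091),tri(sm,tm))
bt=T(90,190,5,[(531,330)]);bs=T(190,245,6,[(514,276)])
print('blocktop',onz('top',bt,.074),onz('side',bs,.074),tri(bs,bt))
B=onz('top',T(90,190,5,[(66,442),(104,569),(621,249),(662,371)]),.01);print('bed',B)
for d in (B[0]-B[2],B[1]-B[3]): print(np.arctan2(d[1],d[0]),np.hypot(*d[:2]))
S=onz('top',T(90,190,5,[(482,313),(582,276),(512,402),(610,365)]),.03);print('sock',S,S.mean(0))
S=onz('side',T(190,245,6,[(436,315),(578,313),(442,431),(592,428)]),.03);print('sock side',S,S.mean(0))
# block top corners from top
C=onz('top',T(90,190,5,[(487,318),(563,298),(576,342),(503,369)]),.074);print(C.mean(0),np.diff(C,axis=0))
C=onz('side',T(190,245,6,[(476,239),(548,239),(552,321),(482,321)]),.074);print(C.mean(0),np.diff(C,axis=0))
E
```

```text
top [317 232  15  14 125] [323.768 237.952]
side [289 191  16  14 159] [296.0754717  197.35220126]
mush [[ 0.55253668 -0.20633621  0.091     ]] [[ 0.55084665 -0.20776364  0.091     ]] (array([ 0.55148146, -0.20641248,  0.09188536]), np.float64(0.001875430554841322))
blocktop [[0.50725821 0.1270846  0.074     ]] [[0.50568516 0.12687622 0.074     ]] (array([0.50647346, 0.12693665, 0.07404006]), np.float64(0.001573515280974333))
bed [[0.45211679 0.38699159 0.01      ]
 [0.38443276 0.36233286 0.01      ]
 [0.55845065 0.09101751 0.01      ]
 [0.49155079 0.06677854 0.01      ]]
1.9157032784819452 0.31449569626678275
1.9185022599194028 0.3143670266634227
sock [[0.52074479 0.16175606 0.03      ]
 [0.54101847 0.10864989 0.03      ]
 [0.47296125 0.14391423 0.03      ]
 [0.49297964 0.09212578 0.03      ]] [0.50692604 0.12661149 0.03      ]
sock side [[0.53900122 0.10852786 0.03      ]
 [0.49174601 0.092378   0.03      ]
 [0.5198311  0.16140855 0.03      ]
 [0.47213956 0.14479144 0.03      ]] [0.50567947 0.12677646 0.03      ]
[0.50637178 0.12638921 0.074     ] [[ 0.01063458 -0.03918294  0.        ]
 [-0.02299523 -0.00750792  0.        ]
 [-0.01420067  0.03739848  0.        ]]
[0.50506473 0.1284008  0.074     ] [[-0.02334117 -0.00747068  0.        ]
 [-0.01241246  0.03815554  0.        ]
 [ 0.02197488  0.00700967  0.        ]]
```

>>> carry_out:
  motion: "1 40 -25 0 0;1 48 -31 0 0;1 48 -31 0 0;1 48 -31 0 0;1 48 -31 0 0;1 48 -31 0 0;1 48 -31 0 0;1 30 -20 0 0"
  newtons: 20

```text
clock: 1.1
tcp_pos: [0.4984, -0.2769, 0.2311]
orientation: [-3.083, -0.596, -0.0]
contact_force: [0.1, -0.4, -0.3]
grip_width: 0.0
```

```bash
cat >> h.py <<'E'
def st(tgt=None,yaw=None):
    o=r.get_obs(); M=R.from_rotvec(o['orientation']).as_matrix()
    print('t',round(o['clock'],2),'tcp',o['tcp_pos'].round(4),'q',o['joints'].round(2),'F',o['contact_force'].round(1),'M',o['moment'].round(2),'w',round(o['grip_width'],4))
    ya=np.arctan2(M[1,1],M[0,1]); print('tooly ang',ya.round(4),'z',M[:,2].round(3))
    if tgt is not None: print('shift mm',(M.T@(np.array(tgt)-o['tcp_pos'])*1000).round(1))
    if yaw is not None: print('twist',-((yaw-ya+np.pi)%(2*np.pi)-np.pi))
E
python3 -c "
from h import *
st([.5515,-.2065,.115])"
```

```text
t 1.1 tcp [ 0.4984 -0.2769  0.2311] q [ 0.51  0.31 -0.14  1.8   0.05  1.03 -0.84] F [ 0.1 -0.4 -0.3] M [-0.04 -0.    0.02] w 0.0
tooly ang -1.1886 z [ 0.     0.001 -1.   ]
shift mm [ 75.5 -45.4 116.2]
```

>>> carry_out:
  motion: "1 25 -15 20 0;1 25 -15 30 0;1 20 -12 30 0;1 5 -3 30 0;1 0 0 6 0;1 0 0 0 0;1 0 0 0 0;1 0 0 0 0"

```text
clock: 2.1
tcp_pos: [0.5503, -0.2113, 0.1165]
orientation: [3.085, 0.59, 0.003]
contact_force: [0.6, 0.1, -0.3]
grip_width: -0.0001
```

```bash
python3 -c "
from h import *
st([.5515,-.2065,.100])
for n in('side','top'): cv2.imwrite(f'pics/{n}1.png',grab_frame(n)[:,:,::-1])
crop('pics/side1.png','pics/s1.png',245,140,100,100,6)
crop('pics/top1.png','pics/t1.png',270,190,100,100,6)
"
```

```text
t 2.1 tcp [ 0.5503 -0.2113  0.1165] q [ 0.38  0.47 -0.16  1.86  0.1   0.82 -1.02] F [ 0.6  0.1 -0.3] M [0.02 0.04 0.  ] w -0.0001
tooly ang -1.1928 z [ 0.002 -0.001 -1.   ]
shift mm [ 2.8 -4.  16.5]
```

View pics/s1.png

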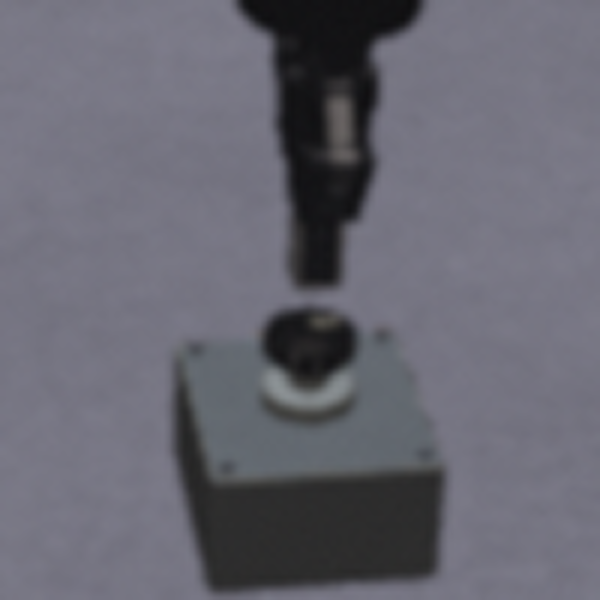

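>>> carry_out:
  motion: "1 3 -4 5 0;1 0 0 5 0;1 0 0 5 0;1 0 0 4 0;1 0 0 3 0;1 0 0 2 0;1 0 0 1 0;1 0 0 0 0"

```text
clock: 3.2
tcp_pos: [0.5515, -0.2058, 0.0925]
orientation: [3.085, 0.591, 0.001]
contact_force: [-7.4, 2.3, 20.8]
grip_width: 0.0001
```

```bash
python3 -c "
from h import *
st([.5515,-.2065,.0925])"
```

```text
t 3.2 tcp [ 0.5515 -0.2058  0.0925] q [ 0.37  0.51 -0.16  1.87  0.11  0.77 -1.04] F [-7.4  2.3 20.8] M [0.68 1.61 0.  ] w 0.0001
tooly ang -1.1922 z [ 0.001 -0.    -1.   ]
shift mm [-0.3  0.7  0. ]
```

>>> carry_out:
  motion: "1 0 0 -10 0;1 0 0 -12 0;0 0 0 -10 0;0 0 0 0 0;0 0 0 0 0;0 0 0 0 0;0 0 0 0 0;0 0 0 0 0"

```text
clock: 4.2
tcp_pos: [0.5511, -0.2058, 0.1221]
orientation: [-3.085, -0.591, 0.0]
contact_force: [0.8, 0.7, 0.6]
grip_width: 0.0852
```

```bash
python3 -c "
from h import *
st([.5515,-.2065,.073])
for n in('side','top'): cv2.imwrite(f'pics/{n}2.png',grab_frame(n)[:,:,::-1])
crop('pics/side2.png','pics/s2.png',245,140,100,100,6)
"
```

```text
t 4.2 tcp [ 0.5511 -0.2058  0.1221] q [ 0.38  0.47 -0.16  1.86  0.1   0.83 -1.03] F [0.8 0.7 0.6] M [ 0.01 -0.04  0.02] w 0.0852
tooly ang -1.1921 z [-0.  0. -1.]
shift mm [ 0.1  0.8 49.1]
```

View pics/s2.png

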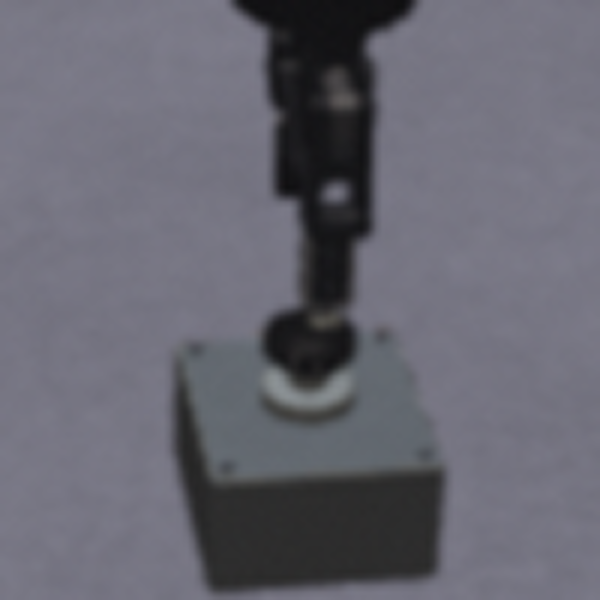

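>>> carry_out:
  motion: "0 0 0.5 15 0;0 0 0 15 0;0 0 0 12 0;0 0 0 5 0;0 0 0 2 0;0 0 0 0 0;1 0 0 0 0;1 0 0 0 0"
  newtons: 20

```text
clock: 5.3
tcp_pos: [0.5516, -0.2063, 0.0737]
orientation: [3.085, 0.591, 0.001]
contact_force: [0.2, 0.0, 0.2]
grip_width: 0.0517
```

>>> carry_out:
  motion: "1 0 0 0 0;1 0 0 0 0;1 0 0 0 0;1 0 0 0 0;1 0 0 0 0;1 0 0 0 0;1 0 0 0 0;1 0 0 0 0"

```text
clock: 6.3
tcp_pos: [0.5514, -0.2062, 0.0733]
orientation: [-3.085, -0.592, -0.0]
contact_force: [0.2, 1.2, 0.8]
grip_width: 0.0385
```

```bash
python3 -c "
from h import *
st([.5515,-.2065,.073])
for n in('side','top'): cv2.imwrite(f'pics/{n}3.png',grab_frame(n)[:,:,::-1])
crop('pics/side3.png','pics/s3.png',245,140,100,100,6)
"
```

```text
t 6.3 tcp [ 0.5514 -0.2062  0.0733] q [ 0.37  0.53 -0.15  1.88  0.12  0.73 -1.04] F [0.2 1.2 0.8] M [ 0.29  0.01 -0.04] w 0.0385
tooly ang -1.1919 z [ 0.  0. -1.]
shift mm [-0.1  0.3  0.3]
```

View pics/s3.png

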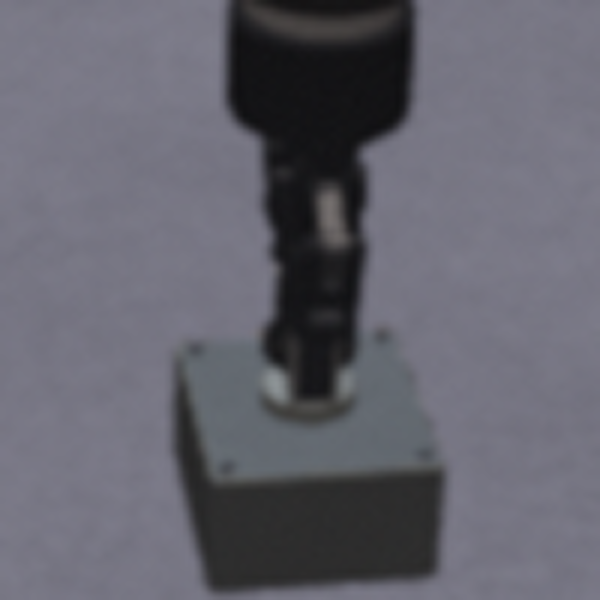

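Gripped at 38.5 mm opening. Twist clockwise, keeping the force level.

>>> carry_out:
  motion: "1 0 0 0 0.1;1 0 0 0 0.12;1 0 0 0 0.12;1 0 0 0 0.12;1 0 0 0 0.12;1 0 0 0 0.12;1 0 0 0 0.08;1 0 0 0 0"
  newtons: 30

```text
clock: 7.4
tcp_pos: [0.5515, -0.207, 0.0734]
orientation: [3.078, -0.625, 0.001]
contact_force: [1.0, -1.8, 1.3]
grip_width: 0.0382
```

```bash
python3 -c "
from h import *
st([.5515,-.2065,.073])"
```

```text
t 7.4 tcp [ 0.5515 -0.207   0.0734] q [ 0.22  0.53  0.04  1.89 -0.03  0.72 -1.69] F [ 1.  -1.8  1.3] M [-0.33  0.02 -0.05] w 0.0382
tooly ang -1.9717 z [ 0.    -0.001 -1.   ]
shift mm [-0.2 -0.5  0.4]
```

>>> carry_out:
  motion: "1 0 0 0 0.03;1 0 0 0 0.03;1 0 0 0 0.03;1 0 0 0 0.03;1 0 0 0 0.03;1 0 0 0 0.02;1 0 0 0 0;1 0 0 0 0"

```text
clock: 8.4
tcp_pos: [0.5515, -0.2071, 0.0735]
orientation: [3.013, -0.886, 0.001]
contact_force: [0.5, -6.2, 0.8]
grip_width: 0.0383
```

```bash
python3 -c "
from h import *
st([.5515,-.2065,.073])"
```

```text
t 8.4 tcp [ 0.5515 -0.2071  0.0735] q [ 0.19  0.53  0.09  1.9  -0.07  0.72 -1.83] F [ 0.5 -6.2  0.8] M [-1.21  0.03  0.72] w 0.0383
tooly ang -2.1429 z [ 0.001 -0.001 -1.   ]
shift mm [-0.4 -0.5  0.5]
```

>>> carry_out:
  motion: "0 0 0 0 0;0 0 0 0 0;0 0 0 0 0;0 0 0 0 0;0 0 0 -15 0;0 0 0 -25 0;0 0 0 -25 0;0 0 0 -20 0"

```text
clock: 9.4
tcp_pos: [0.5519, -0.2064, 0.1606]
orientation: [-3.014, 0.885, -0.003]
contact_force: [-0.1, 0.3, 1.7]
grip_width: 0.0856
```

```bash
python3 -c "
from h import *
st([.5063,.1268,.15],0.346)
print(R.from_rotvec(r.get_obs()['orientation']).as_matrix().round(3))"
```

```text
t 9.4 tcp [ 0.5519 -0.2064  0.1606] q [ 0.17  0.41  0.1   1.84 -0.05  0.89 -1.84] F [-0.1  0.3  1.7] M [ 0.   -0.   -0.04] w 0.0856
tooly ang -2.1422 z [ 0.002 -0.    -1.   ]
shift mm [-218.6 -255.6   10.3]
twist -2.4882477256330064
[[ 0.841 -0.541  0.002]
 [-0.541 -0.841 -0.   ]
 [ 0.002 -0.001 -1.   ]]
```

>>> carry_out:
  motion: "0 0 0 0 -0.16;0 0 0 0 -0.17;0 0 0 0 -0.17;0 0 0 0 -0.17;0 0 0 0 -0.17;0 0 0 0 -0.17;0 0 0 0 -0.17;0 0 0 0 -0.17"

```text
clock: 10.4
tcp_pos: [0.5515, -0.2066, 0.1595]
orientation: [2.902, 1.2, 0.001]
contact_force: [-0.2, 1.0, 0.2]
grip_width: 0.0855
```

>>> carry_out:
  motion: "0 0 0 0 -0.17;0 0 0 0 -0.17;0 0 0 0 -0.17;0 0 0 0 -0.17;0 0 0 0 -0.17;0 0 0 0 -0.17;0 0 0 0 -0.1;0 0 0 0 0"

```text
clock: 11.4
tcp_pos: [0.5515, -0.2067, 0.1592]
orientation: [1.83, 2.552, -0.0]
contact_force: [0.5, 0.2, -0.2]
grip_width: 0.0856
```

```bash
python3 -c "
from h import *
st([.5063,.1268,.13],0.346)
print(R.from_rotvec(r.get_obs()['orientation']).as_matrix().round(3))
for n in('side','top'): cv2.imwrite(f'pics/{n}4.png',grab_frame(n)[:,:,::-1])
"
```

```text
t 11.4 tcp [ 0.5515 -0.2067  0.1592] q [ 0.59  0.45 -0.44  1.81  0.23  0.93  0.38] F [ 0.5  0.2 -0.2] M [ 0.02  0.04 -0.01] w 0.0856
tooly ang 0.3263 z [ 0.001 -0.001 -1.   ]
shift mm [330.4  64.1  28.9]
twist -0.019658931246330447
[[-0.321  0.947  0.001]
 [ 0.947  0.321 -0.001]
 [-0.001  0.    -1.   ]]
```

View pics/side4.png

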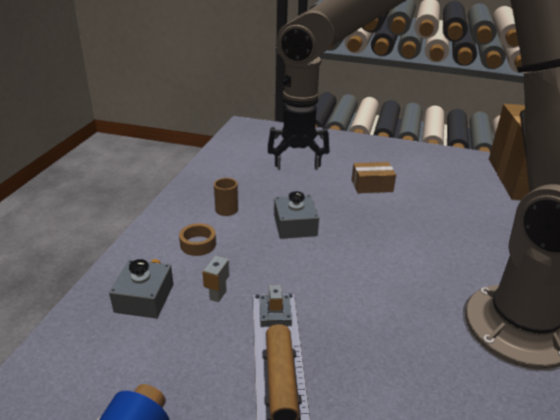

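>>> carry_out:
  motion: "0 30 6 0 -0.02;0 45 9 0 0;0 50 10 0 0;0 50 10 0 0;0 50 10 0 0;0 50 10 5 0;0 35 7 10 0;0 18 3 10 0"

```text
clock: 12.5
tcp_pos: [0.5, 0.1281, 0.1336]
orientation: [-1.799, -2.576, -0.002]
contact_force: [0.8, -0.9, -0.5]
grip_width: 0.0853
```

>>> carry_out:
  motion: "0 0 0 0 0;0 0 0 0 0;0 0 0 0 0;0 0 0 0 0;0 0 0 0 0;0 0 0 0 0;0 0 0 0 0;0 0 0 0 0"

```text
clock: 13.5
tcp_pos: [0.5012, 0.1243, 0.1333]
orientation: [1.803, 2.572, -0.0]
contact_force: [-0.0, 0.2, 1.1]
grip_width: 0.0854
```

```bash
python3 -c "
from h import *
st([.5063,.1268,.042],0.346)
for n in('side','top'): cv2.imwrite(f'pics/{n}5.png',grab_frame(n)[:,:,::-1])
crop('pics/side5.png','pics/s5.png',215,210,130,110,6)
"
```

```text
t 13.5 tcp [0.5012 0.1243 0.1333] q [ 0.09  0.4  -0.55  1.99  0.28  0.83 -0.27] F [-0.   0.2  1.1] M [-0.   -0.05  0.01] w 0.0854
tooly ang 0.348 z [-0. -0. -1.]
shift mm [ 0.6  5.6 91.3]
twist 0.0019590899788948235
```

View pics/s5.png

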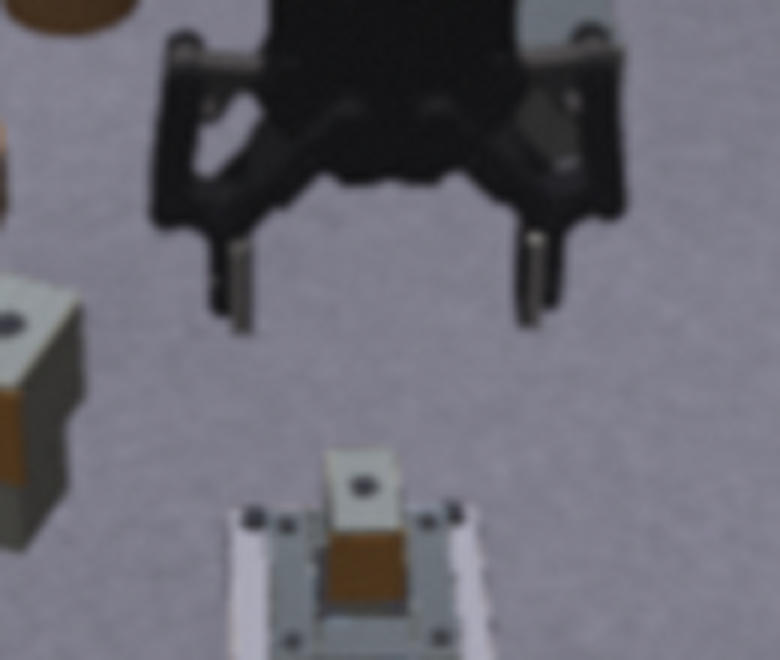

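>>> carry_out:
  motion: "0 0.5 3 5 0;0 0 2.5 15 0;0 0 0 20 0;0 0 0 20 0;0 0 0 15 0;0 0 0 10 0;0 0 0 5 0;0 0 0 2 0"

```text
clock: 14.6
tcp_pos: [0.5064, 0.1268, 0.0412]
orientation: [1.803, 2.572, 0.0]
contact_force: [-0.2, 0.6, 0.5]
grip_width: 0.0856
```

```bash
python3 -c "
from h import *
st([.5063,.1268,.040],0.346)
for n in('side','top'): cv2.imwrite(f'pics/{n}6.png',grab_frame(n)[:,:,::-1])
crop('pics/side6.png','pics/s6.png',215,230,130,110,6)
"
```

```text
t 14.6 tcp [0.5064 0.1268 0.0412] q [ 0.02  0.54 -0.48  2.04  0.4   0.65 -0.38] F [-0.2  0.6  0.5] M [ 0.02 -0.01 -0.02] w 0.0856
tooly ang 0.348 z [ 0.  0. -1.]
shift mm [ 0.1 -0.1  1.2]
twist 0.0020300335204606057
```

View pics/s6.png

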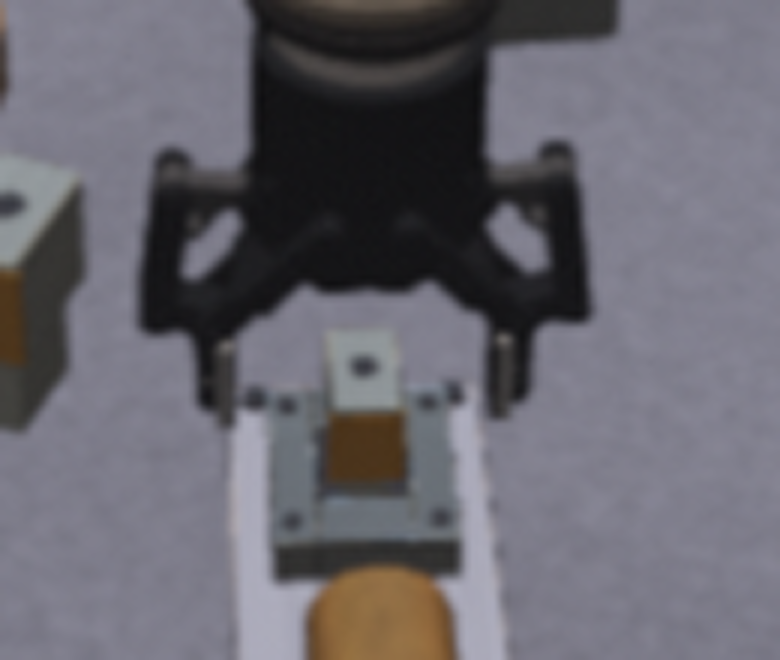

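>>> carry_out:
  motion: "1 0 0 0 0;1 0 0 0 0;1 0 0 0 0;1 0 0 0 0;1 0 0 0 0;1 0 0 0 0;1 0 0 0 0;1 0 0 0 0"
  newtons: 40

```text
clock: 15.7
tcp_pos: [0.5062, 0.1266, 0.0415]
orientation: [1.803, 2.572, -0.0]
contact_force: [-1.6, -1.4, 5.5]
grip_width: 0.0237
```

```bash
python3 -c "
from h import *
st([.5063,.1268,.040],0.346)"
```

```text
t 15.7 tcp [0.5062 0.1266 0.0415] q [ 0.02  0.54 -0.48  2.04  0.4   0.65 -0.38] F [-1.6 -1.4  5.5] M [-0.14  0.34  0.03] w 0.0237
tooly ang 0.3479 z [ 0. -0. -1.]
shift mm [0.1 0.1 1.5]
twist 0.00190808804593523
```

>>> carry_out:
  motion: "1 2 0 -0.5 0;1 2 0 -0.5 0;1 2 0 -0.5 0;1 2 0 -0.5 0;1 2 0 -0.5 0;1 2 0 -0.5 0;1 0 0 0 0;1 0 0 0 0"

```text
clock: 16.7
tcp_pos: [0.5037, 0.1323, 0.043]
orientation: [1.807, 2.566, -0.007]
contact_force: [9.3, -11.8, -10.8]
grip_width: 0.0236
```

```bash
cat >> h.py <<'E'
def look(k):
    for n in('side','top'): cv2.imwrite(f'pics/{n}{k}.png',grab_frame(n)[:,:,::-1])
    a=cv2.resize(cv2.imread(f'pics/side{k}.png')[240:340,230:330],None,fx=6,fy=6,interpolation=cv2.INTER_CUBIC)
    cv2.imwrite(f'pics/s{k}.png',a)
E
python3 -c "
from h import *
st([.5063,.1268,.0415],0.346);look(7)"
```

```text
t 16.7 tcp [0.5037 0.1323 0.043 ] q [-0.    0.54 -0.47  2.04  0.4   0.66 -0.4 ] F [  9.3 -11.8 -10.8] M [-2.7  -2.    0.07] w 0.0236
tooly ang 0.3438 z [ 0.    -0.006 -1.   ]
shift mm [-6.1  0.6  1.5]
twist -0.002216249325746933
```

View pics/s7.png

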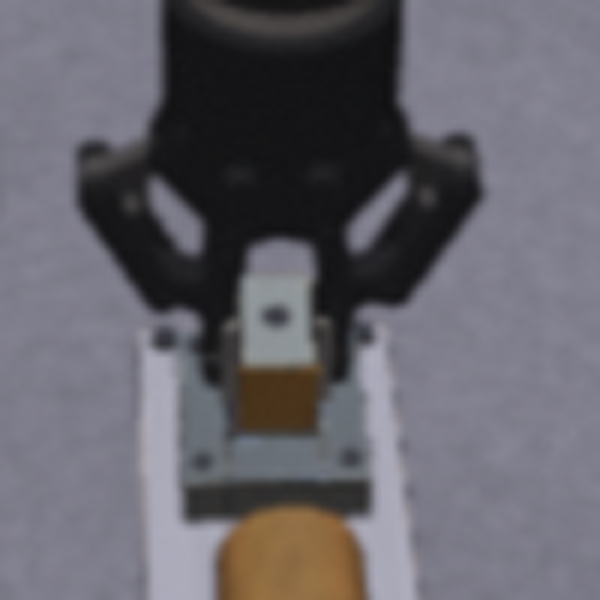

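>>> carry_out:
  motion: "1 2 0 0 0;1 2 0 0 0;1 2 0 0 0;1 2 0 0 0;1 2 0 0 0;1 0 0 0 0;1 0 0 0 0;1 0 0 0 0"

```text
clock: 17.8
tcp_pos: [0.5016, 0.1385, 0.0436]
orientation: [1.808, 2.561, -0.011]
contact_force: [10.0, -20.2, -2.3]
grip_width: 0.0232
```

```bash
python3 -c "
from h import *
st([.5063,.1268,.0415],0.346);look(8)"
```

```text
t 17.8 tcp [0.5016 0.1385 0.0436] q [-0.02  0.54 -0.47  2.04  0.4   0.66 -0.42] F [ 10.  -20.2  -2.3] M [-4.37 -2.26  0.18] w 0.0232
tooly ang 0.3413 z [ 0.002 -0.01  -1.   ]
shift mm [-12.6   0.5   2.2]
twist -0.004691282285761655
```

View pics/s8.png

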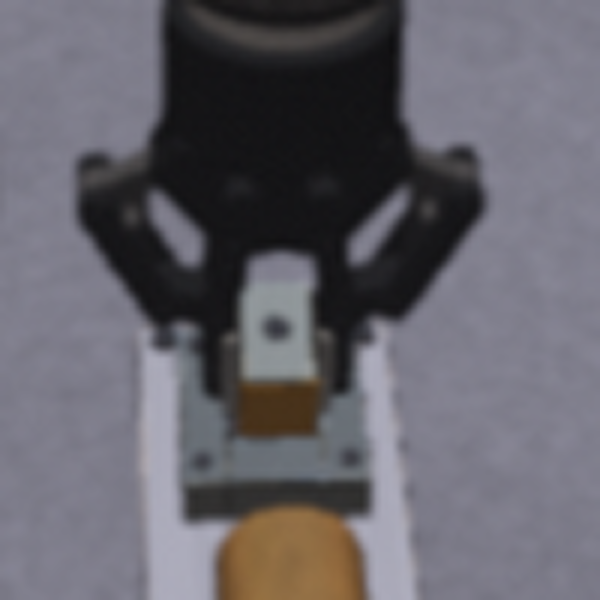

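```bash
cat >> h.py <<'E'
O=np.array([.5063,.1268,0]);JX=np.array([np.cos(.346),np.sin(.346),0]);JY=np.array([-np.sin(.346),np.cos(.346),0])
def yz(uv,x=0):
    e,v=ray('side',uv); s=((O+JX*x-e)@JX)/(v@JX); P=e+v*s[:,None]; return np.c_[(P-O)@JY,P[:,2]]*1000
def lean(x0,y0,f,L):
    uv=np.array([[(a+.5)/f-.5+x0,(b+.5)/f-.5+y0] for a,b in L]); p=yz(uv); print(p.round(1).tolist())
    t,h,b=p[1]-p[0],None,p[2]-p[1]; print('len',np.hypot(*t).round(1),np.hypot(*b).round(1),'top lean',np.degrees(np.arctan2(-t[1],t[0])).round(1),'face lean',np.degrees(np.arctan2(-b[0],-b[1])).round(1), 'diag lean')
    # rigid fit to the known profile
    m=np.array([[-20,64],[20,64],[20,28]]);
    d=p-p.mean(0);mm=m-m.mean(0); a=np.arctan2((mm[:,1]*d[:,0]-mm[:,0]*d[:,1]).sum(),(mm*d).sum())
    Rm=np.array([[np.cos(a),np.sin(a)],[-np.sin(a),np.cos(a)]]); print('fit lean deg (+ to core)',np.degrees(a).round(1),'foot yz',(p.mean(0)-Rm@m.mean(0)).round(1))
E
python3 -c "
from h import *
lean(215,230,6,[(362,329),(366,410),(367,484)])
lean(230,240,6,[(276,274),(280,366),(281,433)])
lean(230,240,6,[(278,282),(279,380),(280,437)])"
```

```text
[[-5.3, 85.5], [22.1, 74.6], [34.6, 53.1]]
len 29.5 24.9 top lean 21.8 face lean -30.2 diag lean
fit lean deg (+ to core) -1.9 foot yz [12.2 18.9]
[[14.0, 100.8], [41.7, 86.1], [53.2, 67.5]]
len 31.3 21.9 top lean 28.0 face lean -31.8 diag lean
fit lean deg (+ to core) 1.2 foot yz [28.6 33. ]
[[23.9, 106.3], [38.8, 77.1], [49.3, 61.8]]
len 32.7 18.6 top lean 63.0 face lean -34.6 diag lean
fit lean deg (+ to core) 23.7 foot yz [10.3 36.8]
```

```bash
cat >> h.py <<'E'
from scipy.optimize import least_squares
def fit(x0,y0,f,L,gy,hg=52):
    uv=np.array([[(a+.5)/f-.5+x0,(b+.5)/f-.5+y0] for a,b in L])
    m=np.array([[-20,64],[20,64],[20,28]])-[0,hg]
    def pr(q):
        a,z,b=q; p=np.c_[m[:,0]*np.cos(a)+m[:,1]*np.sin(a)+gy,-m[:,0]*np.sin(a)+m[:,1]*np.cos(a)+z]/1000
        return proj('side',O+p[:,:1]*JY+np.c_[np.zeros((3,2)),p[:,1]])
    s=least_squares(lambda q:np.r_[(pr(q)-uv)[:,1]],[0,62,0]); a,z,_=s.x
    print('lean deg',np.degrees(a).round(1),'foot y,z',(gy-hg*np.sin(a)).round(1),(z-hg*np.cos(a)).round(1),'res px',s.fun.round(2))
E
python3 -c "
from h import *
fit(215,230,6,[(362,329),(366,410),(367,484)],0)
fit(230,240,6,[(276,274),(280,366),(281,433)],6)
fit(230,240,6,[(278,282),(279,380),(280,437)],12.5)"
```

```text
lean deg 1.0 foot y,z -0.9 9.2 res px [-0.37 -0.04  0.43]
lean deg 7.3 foot y,z -0.6 11.4 res px [-0.16  0.02  0.14]
lean deg 13.4 foot y,z 0.5 15.2 res px [-0.48  0.14  0.36]
```

>>> carry_out:
  motion: "1 2 0 0 0;1 2 0 0 0;1 0 0 0 0;1 0 0 0 0;1 -4 0 0 0;1 -4 0 0 0;1 -4 0 0 0;1 -4 0 0 0"

```text
clock: 18.9
tcp_pos: [0.5011, 0.1403, 0.0441]
orientation: [-1.797, -2.571, -0.005]
contact_force: [-5.1, 12.8, -3.2]
grip_width: 0.0236
```

>>> carry_out:
  motion: "1 -4 0 -0.5 0;1 -4 0 -0.5 0;1 -4 0 -0.5 0;1 -4 0 0 0;1 -4 0 0 0;1 -4 0 0 0;1 -4 0 0 0;1 0 0 0 0"

```text
clock: 19.9
tcp_pos: [0.5094, 0.1178, 0.0455]
orientation: [-1.791, -2.572, -0.009]
contact_force: [-8.0, 16.0, -3.9]
grip_width: 0.0234
```

```bash
python3 -c "
from h import *
st([.5063,.1268,.0415],0.346);look(9)"
```

```text
t 19.9 tcp [0.5094 0.1178 0.0455] q [ 0.05  0.54 -0.49  2.03  0.39  0.66 -0.34] F [-8.  16.  -3.9] M [ 3.61  1.59 -0.19] w 0.0234
tooly ang 0.3543 z [-0.003  0.009 -1.   ]
shift mm [9.5 0.2 4.1]
twist 0.00832013102950091
```

View pics/s9.png

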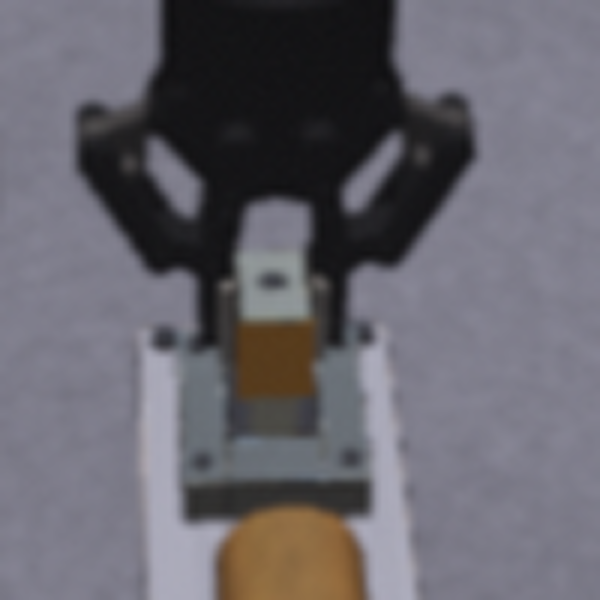

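```bash
python3 -c "
from h import *
fit(230,240,6,[(274,250),(276,322),(278,396)],-9.5)"
```

```text
lean deg -2.9 foot y,z -6.8 11.4 res px [-0.82 -0.24  1.1 ]
```

>>> carry_out:
  motion: "1 -3 0 0 0;1 -3 0 0 0;1 -3 0 0 0;1 0 0 0 0;1 0 0 0 0;1 0 0 0 0;1 0 0 0 0;1 0 0 0 0"

```text
clock: 21.0
tcp_pos: [0.512, 0.1107, 0.0458]
orientation: [-1.789, -2.572, -0.01]
contact_force: [-8.7, 18.9, 0.7]
grip_width: 0.0237
```

```bash
python3 -c "
from h import *
st([.5063,.1268,.0415],0.346);look(10)"
```

```text
t 21.0 tcp [0.512  0.1107 0.0458] q [ 0.07  0.54 -0.49  2.03  0.39  0.66 -0.32] F [-8.7 18.9  0.7] M [ 4.22  2.15 -0.17] w 0.0237
tooly ang 0.3555 z [-0.003  0.01  -1.   ]
shift mm [17.1  0.2  4.4]
twist 0.009472890230604047
```

View pics/s10.png

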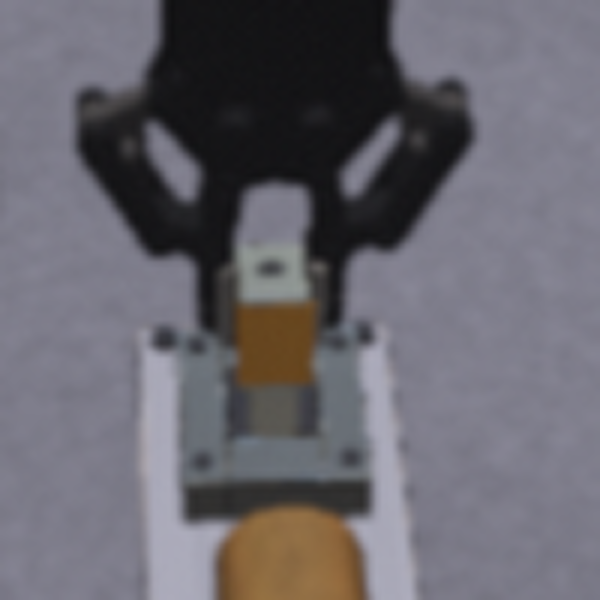

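```bash
python3 -c "
from h import *
fit(230,240,6,[(274,250),(276,322),(278,396)],-9.5)
for g in(-15,-17):fit(230,240,6,[(272,246),(274,303),(277,384)],g)
# direct angle from foreshortening: predicted row spans for lean a
for a in (-18,-14,-10,-5,0,5,10,14,18):
    t=np.radians(a);m=np.array([[-20,64],[20,64],[20,28]]);p=np.c_[m[:,0]*np.cos(t)+m[:,1]*np.sin(t),-m[:,0]*np.sin(t)+m[:,1]*np.cos(t)+13]/1000
    q=proj('side',O+p[:,:1]*JY+np.c_[np.zeros((3,2)),p[:,1]]);print(a,(np.diff(q[:,1])*6).round(1),q[:,1].round(1))
"
```

```text
lean deg -2.9 foot y,z -6.8 11.4 res px [-0.82 -0.24  1.1 ]
lean deg -12.9 foot y,z -3.4 11.6 res px [-0.72 -0.62  1.38]
lean deg -12.8 foot y,z -5.5 9.8 res px [-0.71 -0.6   1.34]
-18 [47.9 97.6] [280.  288.  304.3]
-14 [55.8 94.3] [280.3 289.6 305.4]
-10 [63.5 90.4] [280.8 291.4 306.5]
-5 [72.7 84.8] [281.6 293.8 307.9]
0 [81.4 78.5] [282.7 296.3 309.4]
5 [89.6 71.4] [284.  299.  310.9]
10 [97.  63.7] [285.6 301.7 312.4]
14 [102.5  57.1] [287.  304.1 313.6]
18 [107.4  50.1] [288.5 306.4 314.8]
```

```bash
python3 -c "
from h import *
for k,c in((6,(273,276,279)),(7,(275,277,279)),(8,(275,277,279)),(9,(275,277)),(10,(275,277))):
    im=cv2.imread(f'pics/side{k}.png').astype(int)
    x0,x1=(273,279)
    print(k);print(' rows 278..314 bright',im[278:315,x0:x1].mean((1,2)).astype(int).tolist());print(' r-b',(im[278:315,x0:x1,2]-im[278:315,x0:x1,0]).mean(1).astype(int).tolist())
"
```

```text
6
 rows 278..314 bright [74, 116, 129, 128, 129, 129, 132, 142, 148, 148, 144, 120, 95, 90, 112, 139, 146, 147, 147, 137, 96, 67, 54, 51, 51, 51, 51, 51, 51, 51, 51, 52, 57, 62, 76, 106, 113]
 r-b [-7, -11, -12, -13, -13, -11, -7, -8, -9, -9, -9, -9, -8, -8, -8, -9, -9, -9, -8, -5, 7, 43, 51, 48, 47, 47, 47, 47, 47, 47, 47, 40, 17, 5, -1, -12, -13]
7
 rows 278..314 bright [21, 47, 96, 122, 129, 131, 130, 132, 142, 147, 148, 148, 137, 109, 88, 96, 124, 143, 146, 146, 147, 145, 126, 81, 53, 50, 50, 50, 50, 50, 50, 50, 51, 57, 75, 106, 112]
 r-b [-2, -5, -10, -12, -12, -13, -11, -7, -7, -9, -9, -9, -9, -9, -8, -9, -9, -9, -9, -9, -10, -7, 6, 26, 43, 46, 46, 46, 46, 45, 45, 45, 41, 25, 1, -12, -13]
8
 rows 278..314 bright [21, 20, 20, 42, 93, 123, 131, 132, 135, 145, 149, 148, 148, 146, 131, 105, 87, 91, 115, 140, 147, 147, 147, 146, 133, 89, 61, 50, 49, 49, 49, 49, 48, 49, 63, 95, 110]
 r-b [-1, -1, -1, -4, -9, -12, -13, -12, -12, -12, -10, -9, -9, -9, -9, -9, -8, -8, -8, -9, -9, -9, -9, -9, -5, 8, 43, 48, 45, 44, 45, 44, 44, 44, 23, -6, -13]
9
 rows 278..314 bright [129, 130, 129, 130, 141, 147, 143, 121, 94, 97, 129, 144, 146, 146, 137, 96, 64, 57, 58, 58, 57, 58, 57, 57, 58, 58, 57, 59, 66, 71, 72, 72, 72, 72, 82, 107, 112]
 r-b [-12, -12, -12, -8, -7, -6, -7, -7, -7, -7, -7, -8, -8, -7, 0, 18, 46, 58, 58, 58, 58, 58, 57, 57, 57, 57, 57, 49, 23, 8, 5, 5, 5, 5, 0, -11, -13]
10
 rows 278..314 bright [129, 131, 135, 142, 142, 122, 98, 105, 133, 144, 145, 135, 101, 74, 67, 67, 67, 67, 67, 67, 67, 67, 67, 67, 67, 70, 78, 83, 84, 85, 85, 85, 86, 85, 91, 108, 112]
 r-b [-13, -12, -8, -3, -2, -3, -4, -4, -3, -3, -4, -3, 22, 58, 71, 72, 71, 71, 71, 71, 71, 71, 70, 71, 71, 58, 20, 7, 6, 7, 7, 7, 7, 7, 2, -11, -13]
```

>>> carry_out:
  motion: "1 -2 0 0 0;1 -2 0 0 0;1 -2 0 0 0;1 0 0 0 0;1 0 0 0 0;1 0 0 0 0;1 0 0 0 0;1 0 0 0 0"

```text
clock: 22.1
tcp_pos: [0.5141, 0.1051, 0.0455]
orientation: [-1.789, -2.572, -0.01]
contact_force: [-8.7, 19.6, -1.3]
grip_width: 0.024
```

```bash
python3 -c "
from h import *
st([.5063,.1268,.0415],0.346);look(11)
k=11
im=cv2.imread(f'pics/side{k}.png').astype(int);x0,x1=(273,279)
print(im[274:310,x0:x1].mean((1,2)).astype(int).tolist(),(im[274:310,x0:x1,2]-im[274:310,x0:x1,0]).mean(1).astype(int).tolist())
crop('pics/top11.png','pics/t11.png',160,215,100,80,7)
"
```

```text
t 22.1 tcp [0.5141 0.1051 0.0455] q [ 0.08  0.54 -0.49  2.03  0.39  0.66 -0.31] F [-8.7 19.6 -1.3] M [ 4.29  1.92 -0.19] w 0.024
tooly ang 0.3556 z [-0.003  0.01  -1.   ]
shift mm [23.   0.3  4.3]
twist 0.00964391717299895
[129, 129, 128, 127, 129, 133, 140, 138, 112, 104, 130, 142, 139, 117, 93, 78, 75, 75, 75, 75, 75, 74, 75, 75, 75, 74, 74, 78, 86, 87, 92, 95, 96, 95, 95, 96] [-13, -12, -13, -12, -12, -9, -1, 2, 0, 0, 0, 0, 0, 8, 46, 76, 83, 83, 82, 82, 82, 82, 82, 82, 81, 81, 82, 71, 37, 12, 7, 8, 9, 9, 9, 9]
```

View pics/s11.png

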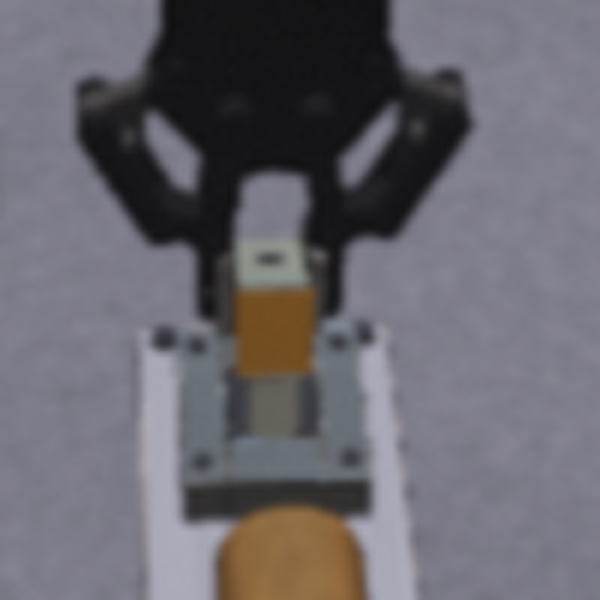

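View pics/t11.png

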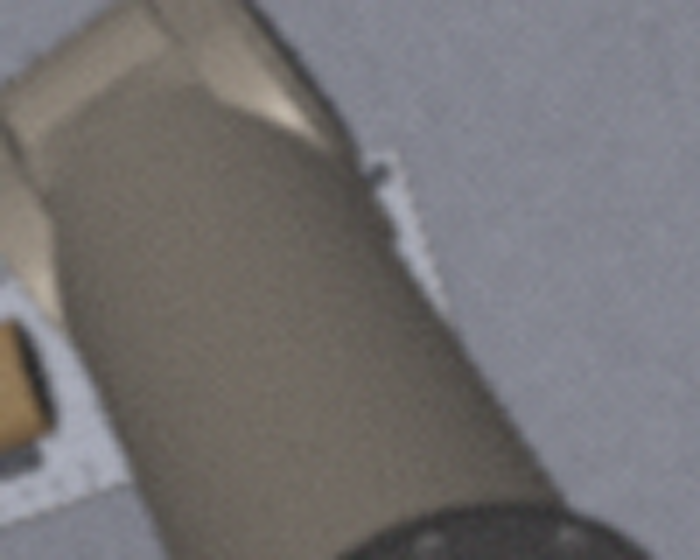

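```bash
python3 -c "
from h import *
f=lambda L,g:fit(0,0,1,[(276,a) for a in L],g)
f([284.3,297.8,310.],0)
f([286.7,303.,312.],12.5)
for g in(-14,-17):f([280.2,290.2,304.],g)
for g in(-17,-20,-23):f([279.5,287.6,302.],g)
"
```

```text
lean deg 1.2 foot y,z -1.1 9.7 res px [-0.44 -0.04  0.5 ]
lean deg 15.0 foot y,z -0.9 15.8 res px [-0.73  0.24  0.52]
lean deg -11.1 foot y,z -4.0 12.3 res px [-0.56 -0.41  1.01]
lean deg -11.0 foot y,z -7.1 9.5 res px [-0.53 -0.39  0.95]
lean deg -18.1 foot y,z -0.9 15.1 res px [-0.51 -0.68  1.22]
lean deg -17.9 foot y,z -4.0 12.3 res px [-0.49 -0.65  1.17]
lean deg -17.8 foot y,z -7.1 9.5 res px [-0.47 -0.62  1.12]
```

>>> carry_out:
  motion: "1 4 0 -0.5 0;1 4 0 0 0;1 4 0 -0.5 0;1 4 0 0 0;1 4 0 -0.5 0;1 4 0 0 0;1 4 0 -0.5 0;1 4 0 0 0"

```text
clock: 23.2
tcp_pos: [0.5086, 0.1199, 0.0484]
orientation: [1.806, 2.564, -0.008]
contact_force: [2.2, -13.0, 3.4]
grip_width: 0.0235
```

>>> carry_out:
  motion: "1 4 0 -0.5 0;1 4 0 0 0;1 4 0 -0.5 0;1 4 0 0 0;1 4 0 0 0;1 4 0 0 0;1 4 0 0 0;1 0 0 0 0"

```text
clock: 24.2
tcp_pos: [0.4998, 0.1442, 0.0493]
orientation: [1.807, 2.561, -0.01]
contact_force: [5.8, -18.8, 3.0]
grip_width: 0.0232
```

```bash
cat >> h.py <<'E'
def rows(k,a=270,b=320):
    im=cv2.imread(f'pics/side{k}.png').astype(int);s=im[a:b,273:279]
    for i,(v,c) in enumerate(zip(s.mean((1,2)).astype(int),(s[...,2]-s[...,0]).mean(1).astype(int))): print(f'{a+i}:{v},{c}',end=' ')
E
python3 -c "
from h import *
st([.5063,.1268,.0415],0.346);look(12);rows(12)
"
```

```text
t 24.2 tcp [0.4998 0.1442 0.0493] q [-0.02  0.53 -0.48  2.04  0.4   0.67 -0.42] F [  5.8 -18.8   3. ] M [-3.95 -1.36  0.11] w 0.0232
tooly ang 0.3419 z [ 0.002 -0.01  -1.   ]
shift mm [-18.4   0.3   8. ]
twist -0.00413208282664268
270:21,-2 271:21,-1 272:21,-1 273:21,-1 274:21,-1 275:21,-2 276:21,-2 277:21,-1 278:21,-2 279:21,-1 280:21,-2 281:47,-4 282:99,-10 283:125,-12 284:131,-13 285:132,-10 286:136,-5 287:145,-7 288:148,-9 289:148,-9 290:148,-9 291:146,-9 292:133,-9 293:105,-9 294:87,-8 295:87,-8 296:107,-8 297:138,-9 298:147,-9 299:147,-9 300:147,-9 301:148,-9 302:145,-8 303:120,5 304:77,28 305:51,42 306:47,44 307:48,44 308:48,43 309:48,43 310:47,44 311:49,37 312:66,13 313:98,-8 314:111,-13 315:112,-13 316:112,-13 317:112,-13 318:112,-13 319:99,-10
```

View pics/s12.png

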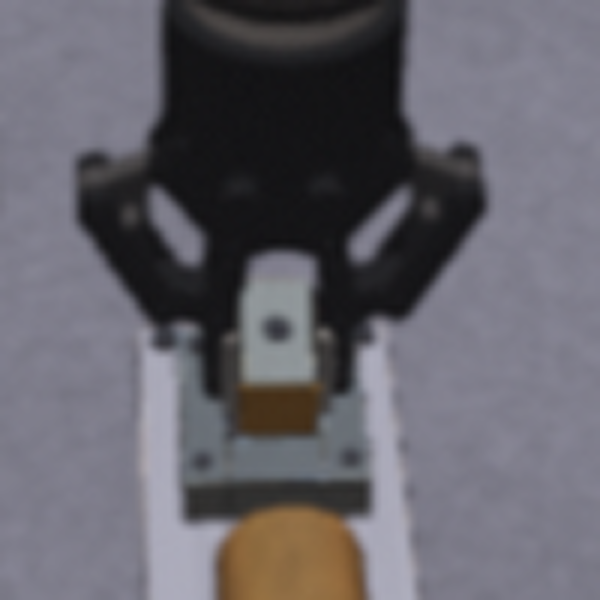

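```bash
python3 -c "
from h import *
f=lambda L,g,h=52:fit(0,0,1,[(276,a) for a in L],g,h)
for g in(13,16,18.4):f([286,303.8,312.],g)
"
```

```text
lean deg 18.7 foot y,z -3.7 17.5 res px [-0.12  0.05  0.07]
lean deg 18.8 foot y,z -0.7 20.4 res px [-0.18  0.07  0.11]
lean deg 18.8 foot y,z 1.6 22.7 res px [-0.23  0.1   0.14]
```

>>> carry_out:
  motion: "1 -5 0 -0.5 0;1 -5 0 -0.5 0;1 -5 0 -0.5 0;1 -5 0 -0.5 0;1 -5 0 -0.5 0;1 -5 0 -0.5 0;1 -5 0 -0.5 0;1 -5 0 -0.5 0"

```text
clock: 25.3
tcp_pos: [0.5086, 0.1196, 0.0524]
orientation: [-1.795, -2.572, -0.006]
contact_force: [-4.0, 12.7, -8.8]
grip_width: 0.0232
```

```bash
python3 -c "
from h import *
st([.5063,.1268,.0415],0.346);look(13);rows(13,266,316)
"
```

```text
t 25.3 tcp [0.5086 0.1196 0.0524] q [ 0.05  0.53 -0.49  2.03  0.38  0.67 -0.34] F [-4.  12.7 -8.8] M [ 3.02  0.92 -0.08] w 0.0232
tooly ang 0.3522 z [-0.002  0.006 -1.   ]
shift mm [ 7.5  0.3 10.9]
twist 0.006157366024071909
266:21,-1 267:21,-1 268:21,-2 269:20,-2 270:35,-3 271:80,-8 272:117,-11 273:129,-12 274:130,-13 275:130,-13 276:128,-13 277:128,-13 278:127,-11 279:124,-6 280:138,-6 281:147,-8 282:147,-9 283:134,-8 284:104,-8 285:90,-8 286:112,-8 287:138,-9 288:146,-10 289:147,-10 290:146,-8 291:133,2 292:90,21 293:60,44 294:54,53 295:54,53 296:54,53 297:54,53 298:54,52 299:54,52 300:54,52 301:54,52 302:54,53 303:54,50 304:56,37 305:60,11 306:66,4 307:67,5 308:68,5 309:68,5 310:68,5 311:68,5 312:79,0 313:106,-12 314:112,-13 315:111,-13
```

View pics/s13.png

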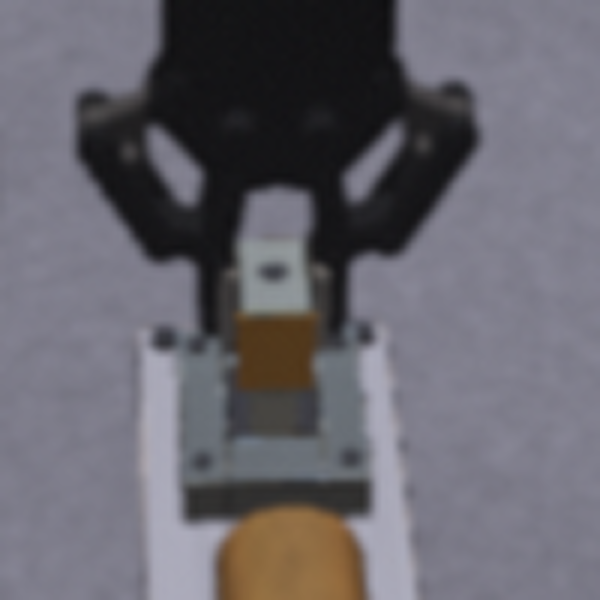

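```bash
python3 -c "
from h import *
f=lambda L,g,h=52:fit(0,0,1,[(276,a) for a in L],g,h)
for g in(-3,-5,-7.5):f([279.7,292,304.5],g)
"
```

```text
lean deg -2.3 foot y,z -0.9 21.0 res px [-0.76 -0.2   1.  ]
lean deg -2.2 foot y,z -3.0 19.2 res px [-0.73 -0.19  0.96]
lean deg -2.1 foot y,z -5.6 16.8 res px [-0.7  -0.18  0.91]
```

>>> carry_out:
  motion: "1 -4 0 -0.5 0;1 -4 0 -0.5 0;1 -4 0 -0.5 0;1 0 0 0 0;1 5 0 -0.5 0;1 5 0 -0.5 0;1 5 0 -0.5 0;1 5 0 -0.5 0"

```text
clock: 26.4
tcp_pos: [0.5092, 0.1175, 0.0562]
orientation: [1.806, 2.566, -0.006]
contact_force: [5.8, -10.1, -5.3]
grip_width: 0.0234
```

```bash
python3 -c "
from h import *
st([.5063,.1268,.0415],0.346);look(14);rows(14,266,316)
"
```

```text
t 26.4 tcp [0.5092 0.1175 0.0562] q [ 0.04  0.52 -0.49  2.03  0.38  0.68 -0.35] F [  5.8 -10.1  -5.3] M [-2.55 -1.18  0.03] w 0.0234
tooly ang 0.3446 z [ 0.001 -0.005 -1.   ]
shift mm [ 9.8  0.4 14.6]
twist -0.0013775581963701988
266:20,-2 267:19,-2 268:30,-2 269:71,-7 270:113,-11 271:129,-12 272:131,-12 273:130,-13 274:130,-13 275:129,-13 276:128,-13 277:127,-12 278:133,-12 279:146,-9 280:149,-7 281:146,-7 282:132,-7 283:104,-7 284:93,-7 285:114,-6 286:138,-8 287:146,-8 288:146,-8 289:139,-7 290:105,4 291:74,35 292:60,55 293:57,57 294:58,57 295:58,57 296:58,57 297:57,57 298:57,57 299:57,56 300:57,56 301:57,56 302:58,55 303:59,40 304:63,12 305:69,4 306:72,6 307:72,6 308:72,6 309:72,6 310:72,6 311:72,6 312:82,0 313:107,-11 314:112,-14 315:111,-13
```

View pics/s14.png

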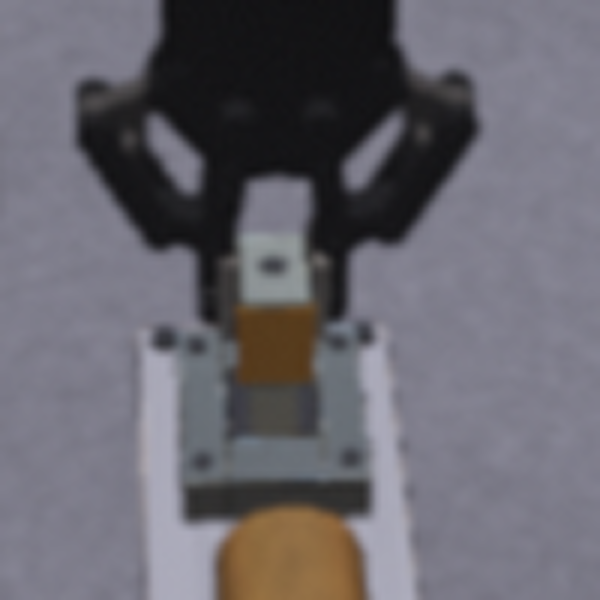

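>>> carry_out:
  motion: "1 2 0 -0.5 0;1 2 0 -0.5 0;1 2 0 -0.5 0;1 2 0 -0.5 0;1 1 0 0 0;1 0 0 0 0;1 0 0 0 0;1 0 0 0 0"

```text
clock: 27.5
tcp_pos: [0.5061, 0.1258, 0.058]
orientation: [1.806, 2.567, -0.006]
contact_force: [6.2, -8.6, -8.7]
grip_width: 0.0233
```

```bash
python3 -c "
from h import *
st([.5063,.1268,.0415],0.346);look(15);rows(15,266,316)
f=lambda L,g,h=52:fit(0,0,1,[(276,a) for a in L],g,h)
print(); f([278.5,290.6,303.4],-5)
"
```

```text
t 27.5 tcp [0.5061 0.1258 0.058 ] q [ 0.03  0.52 -0.49  2.03  0.38  0.69 -0.36] F [ 6.2 -8.6 -8.7] M [-2.2  -1.4   0.09] w 0.0233
tooly ang 0.3447 z [ 0.001 -0.005 -1.   ]
shift mm [ 1.   0.5 16.5]
twist -0.0013105570291904733
266:21,-1 267:21,-2 268:21,-1 269:20,-1 270:24,-2 271:57,-5 272:107,-11 273:128,-12 274:130,-13 275:130,-13 276:128,-13 277:128,-12 278:129,-13 279:131,-11 280:135,-10 281:143,-9 282:148,-9 283:148,-9 284:139,-9 285:111,-9 286:90,-9 287:98,-9 288:125,-8 289:142,-9 290:146,-9 291:147,-9 292:146,-8 293:132,3 294:87,21 295:56,40 296:50,47 297:51,47 298:50,47 299:51,47 300:51,47 301:50,47 302:51,47 303:50,47 304:51,47 305:53,38 306:59,11 307:62,4 308:63,5 309:63,5 310:63,5 311:63,5 312:77,0 313:106,-12 314:112,-14 315:111,-13 
lean deg -3.2 foot y,z -2.1 22.4 res px [-0.67 -0.21  0.9 ]
```

View pics/s15.png

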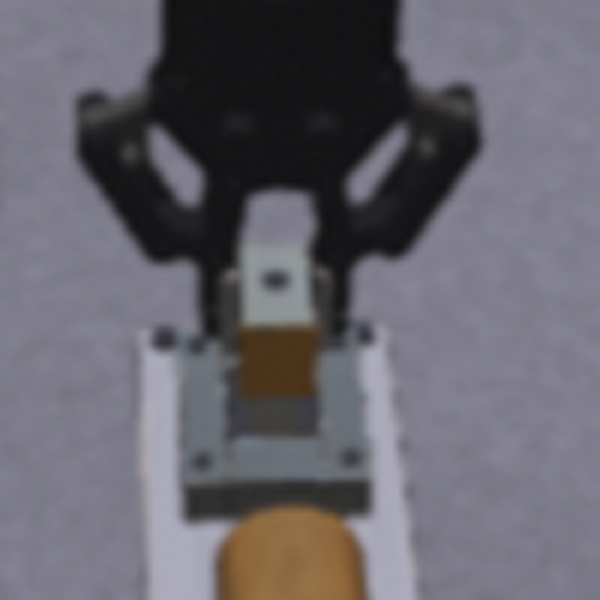

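```bash
python3 -c "
from h import *
f=lambda L,g,h=52:fit(0,0,1,[(276,a) for a in L],g,h)
for g in (-1,1,3): f([280.5,294,305.6],g)
"
```

```text
lean deg 2.8 foot y,z -3.6 19.9 res px [-0.8  -0.05  0.88]
lean deg 2.8 foot y,z -1.6 21.8 res px [-0.84 -0.05  0.92]
lean deg 2.8 foot y,z 0.5 23.6 res px [-0.87 -0.05  0.96]
```

>>> carry_out:
  motion: "1 -4 0 -0.7 0;1 -4 0 -0.7 0;1 -4 0 -0.7 0;1 -4 0 -0.7 0;1 4 0 -0.5 0;1 4 0 -0.5 0;1 3 0 -0.5 0;1 0 0 0 0"
  newtons: 50

```text
clock: 28.6
tcp_pos: [0.5068, 0.1226, 0.0613]
orientation: [1.805, 2.57, -0.005]
contact_force: [7.6, -5.3, -21.5]
grip_width: 0.0229
```

```bash
python3 -c "
from h import *
st([.5063,.1268,.0415],0.346);look(16);rows(16,266,316)
"
```

```text
t 28.6 tcp [0.5068 0.1226 0.0613] q [ 0.04  0.51 -0.49  2.03  0.38  0.69 -0.35] F [  7.6  -5.3 -21.5] M [-1.41 -1.98 -0.  ] w 0.0229
tooly ang 0.3462 z [-0.001 -0.003 -1.   ]
shift mm [ 4.2  1.  19.8]
twist 0.00020389524997987962
266:20,-2 267:20,-1 268:37,-3 269:83,-8 270:118,-11 271:130,-12 272:130,-13 273:130,-12 274:130,-13 275:130,-13 276:128,-13 277:126,-11 278:125,-6 279:139,-7 280:147,-9 281:147,-10 282:139,-9 283:111,-8 284:89,-8 285:99,-8 286:130,-9 287:144,-9 288:146,-9 289:146,-9 290:141,-7 291:112,5 292:79,35 293:57,49 294:52,50 295:51,49 296:52,49 297:52,48 298:52,48 299:51,48 300:52,48 301:52,48 302:51,48 303:53,40 304:59,16 305:63,6 306:64,4 307:64,4 308:64,4 309:65,4 310:64,5 311:64,5 312:77,0 313:106,-12 314:112,-14 315:111,-13
```

View pics/s16.png

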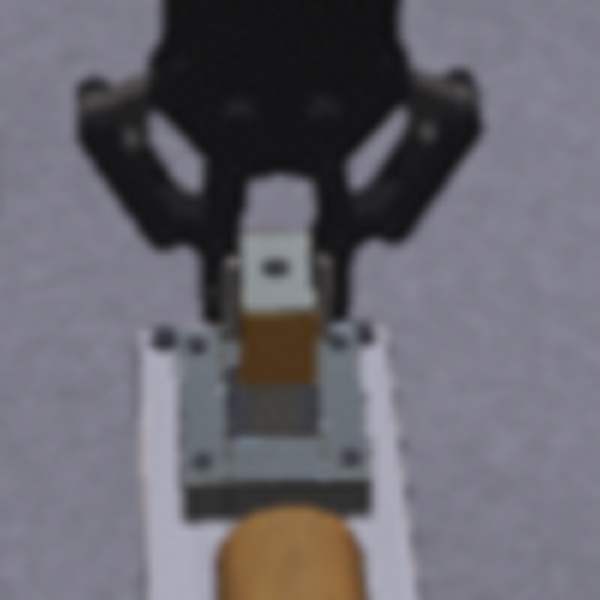

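>>> carry_out:
  motion: "1 4 0 -0.5 0;1 4 0 -0.5 0;1 3 0 -0.5 0;1 -4 0 -0.5 0;1 -4 0 -0.5 0;1 -4 0 -0.5 0;1 -3 0 0 0;1 0 0 0 0"
  newtons: 50

```text
clock: 29.7
tcp_pos: [0.5059, 0.1262, 0.0651]
orientation: [-1.796, -2.571, -0.004]
contact_force: [-1.4, 9.6, -16.5]
grip_width: 0.0231
```

```bash
python3 -c "
from h import *
st([.5063,.1268,.0415],0.346);look(17);rows(17,266,316)
"
```

```text
t 29.7 tcp [0.5059 0.1262 0.0651] q [ 0.04  0.51 -0.5   2.03  0.36  0.7  -0.34] F [ -1.4   9.6 -16.5] M [ 2.46  0.29 -0.01] w 0.0231
tooly ang 0.3512 z [-0.002  0.005 -1.   ]
shift mm [ 0.3  0.6 23.6]
twist 0.00521946682620289
266:20,-2 267:24,-2 268:56,-6 269:105,-10 270:127,-12 271:131,-12 272:130,-12 273:130,-12 274:130,-12 275:129,-13 276:128,-13 277:128,-11 278:133,-9 279:143,-8 280:147,-9 281:148,-9 282:141,-9 283:113,-8 284:90,-8 285:95,-8 286:124,-9 287:142,-9 288:146,-9 289:146,-9 290:146,-7 291:136,3 292:92,18 293:58,38 294:50,47 295:50,48 296:51,47 297:50,47 298:51,47 299:51,47 300:51,47 301:50,46 302:50,47 303:52,40 304:57,17 305:61,5 306:63,3 307:62,4 308:63,4 309:63,4 310:63,5 311:63,5 312:76,-1 313:106,-11 314:112,-13 315:111,-13
```

View pics/s17.png

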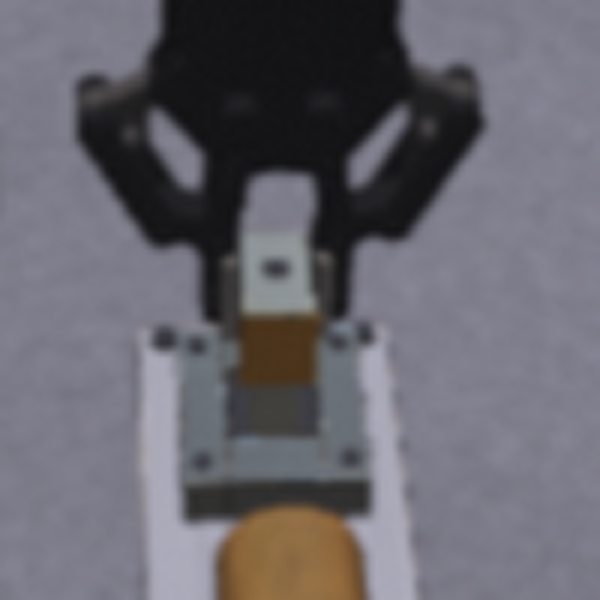

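```bash
python3 -c "
from h import *
f=lambda L,g,h=0:fit(0,0,1,[(276,a) for a in L],g,h)
f([284.3,297.8,310],0)
for g in (-2,0,2): f([278.5,292.,303.9],g)
f([278.8,291.5,303.8],0)
f([280.5,294,305.6],0)
crop('pics/side17.png','pics/z17.png',255,255,45,60,10)
crop('pics/side6.png','pics/z6.png',255,255,45,60,10)
"
```

```text
lean deg 0.8 foot y,z 0.0 10.3 res px [-0.41 -0.12  0.55]
lean deg 1.7 foot y,z -2.0 25.4 res px [-0.62 -0.17  0.82]
lean deg 1.6 foot y,z 0.0 27.2 res px [-0.65 -0.18  0.86]
lean deg 1.6 foot y,z 2.0 29.0 res px [-0.68 -0.19  0.9 ]
lean deg -1.5 foot y,z 0.0 24.5 res px [-0.68 -0.28  1.  ]
lean deg 1.9 foot y,z 0.0 22.4 res px [-0.77 -0.19  0.99]
```

View pics/z17.png

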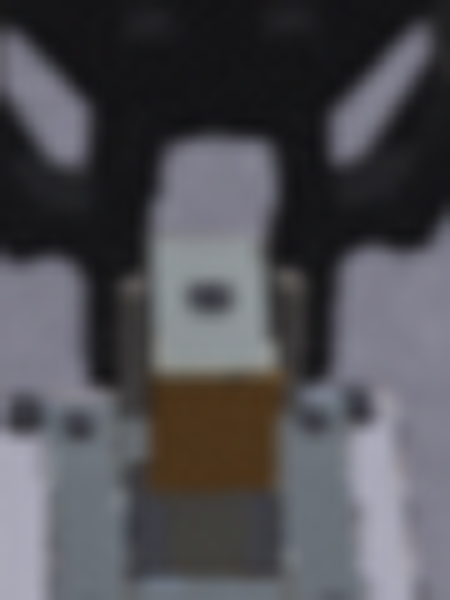

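>>> carry_out:
  motion: "1 0 0 0 0;1 0 0 0 0;1 1 0 -1 0;1 1 0 -1 0;1 1 0 -1 0;1 0 0 -1 0;1 0 0 -1 0;1 0 0 0 0"
  newtons: 90

```text
clock: 30.8
tcp_pos: [0.5074, 0.1249, 0.0714]
orientation: [1.803, 2.572, 0.001]
contact_force: [0.6, -0.3, -3.6]
grip_width: 0.0225
```

```bash
python3 -c "
from h import *
st([.5063,.1268,.0415],0.346);look(18);rows(18,262,316)
crop('pics/side18.png','pics/z18.png',255,255,45,60,10)
"
```

```text
t 30.8 tcp [0.5074 0.1249 0.0714] q [ 0.05  0.5  -0.51  2.02  0.36  0.71 -0.34] F [ 0.6 -0.3 -3.6] M [-0.   -0.02  0.01] w 0.0225
tooly ang 0.3479 z [ 0.001  0.    -1.   ]
shift mm [ 2.1 -0.4 29.9]
twist 0.0018674493668617842
262:21,-1 263:20,-2 264:22,-2 265:54,-6 266:104,-10 267:128,-12 268:130,-13 269:129,-12 270:129,-12 271:130,-12 272:130,-12 273:130,-12 274:130,-12 275:133,-8 276:142,-8 277:147,-9 278:148,-9 279:143,-9 280:119,-9 281:95,-8 282:91,-8 283:114,-8 284:138,-9 285:146,-9 286:147,-9 287:148,-7 288:139,0 289:95,8 290:61,34 291:51,47 292:51,47 293:50,47 294:51,47 295:51,46 296:50,47 297:51,46 298:51,46 299:51,46 300:52,40 301:58,21 302:61,7 303:62,4 304:63,4 305:63,4 306:63,3 307:63,5 308:62,5 309:83,0 310:134,-9 311:161,-13 312:155,-13 313:124,-14 314:111,-13 315:111,-13
```

View pics/z18.png

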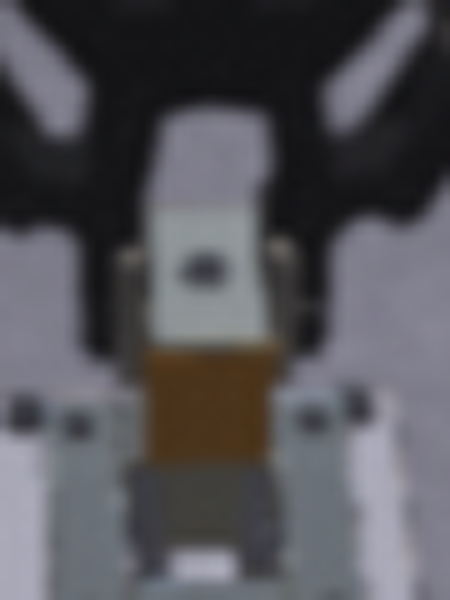

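```bash
python3 -c "
from h import *
f=lambda L,g,h=0:fit(0,0,1,[(276,a) for a in L],g,h)
for g in (-4,-2,0,2): f([275.6,289.1,301],g)
"
```

```text
lean deg 2.0 foot y,z -4.0 31.7 res px [-0.64 -0.17  0.84]
lean deg 1.9 foot y,z -2.0 33.4 res px [-0.67 -0.18  0.88]
lean deg 1.8 foot y,z 0.0 35.2 res px [-0.7  -0.19  0.92]
lean deg 1.8 foot y,z 2.0 36.9 res px [-0.72 -0.2   0.96]
```

>>> carry_out:
  motion: "1 0.5 0 -3 0;1 1 0 -3 0;1 1 0 -3 0;1 0 0 -2 0;1 0 0 0 0.08;1 0 0 0 0.14;1 0 0 0 0.17;1 0 0 0 0.17"

```text
clock: 31.9
tcp_pos: [0.506, 0.1272, 0.0817]
orientation: [-2.449, -1.967, 0.0]
contact_force: [0.0, -0.4, -4.1]
grip_width: 0.0224
```

>>> carry_out:
  motion: "1 0 0 0 0.17;1 0 0 0 0.17;1 0 0 0 0.17;1 0 0 0 0.17;1 0 0 0 0.17;1 0 0 0 0.1;1 0 0 0 0;1 0 0 0 0"

```text
clock: 32.9
tcp_pos: [0.506, 0.1273, 0.0816]
orientation: [-3.075, -0.641, -0.0]
contact_force: [-0.7, -0.3, -3.7]
grip_width: 0.0227
```

```bash
python3 -c "
from h import *
st([.5063,.1268,.0415],0.346);look(19)
crop('pics/side19.png','pics/z19.png',240,240,75,75,10)
crop('pics/top19.png','pics/t19.png',160,215,100,80,7)
"
```

```text
t 32.9 tcp [0.506  0.1273 0.0816] q [-0.24  0.43 -0.15  2.04  0.1   0.68 -1.62] F [-0.7 -0.3 -3.7] M [ 0.01  0.   -0.01] w 0.0227
tooly ang -1.1598 z [-0.  0. -1.]
shift mm [ 0.1  0.5 40.1]
twist -1.5058309983689693
```

View pics/z19.png

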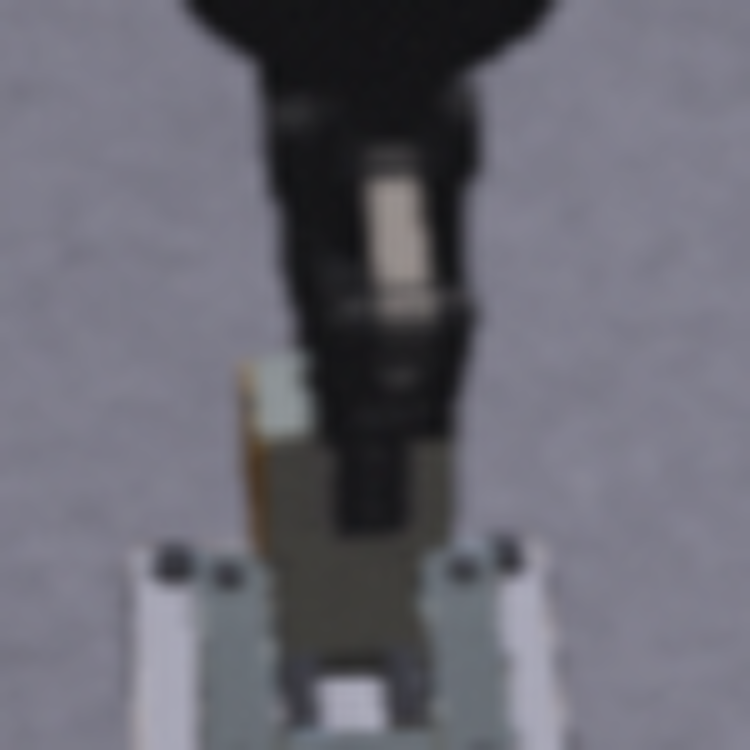

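```bash
cat > m.py <<'E'
from h import *
o=r.get_obs();M=R.from_rotvec(o['orientation']).as_matrix();T=o['tcp_pos']
print(M.round(3))
cam=camera_params('side')['eye']; s=np.sign((cam-T)@M[:,1]);print('cam side of tool y',s)
def face(k,L,d):  # d mm offset plane
    uv=np.array([[(a+.5)/10-.5+240,(b+.5)/10-.5+240] for a,b in L]);e,v=ray('side',uv)
    n=M[:,1]*s; P0=T+n*d/1000; t=((P0-e)@n)/(v@n); P=e+v*t[:,None]; return np.c_[(P-T)@M[:,0],P[:,2]]*1000
if __name__=='__main__':
    print('head corners TL TR, BL BR',face(19,[(260,442),(456,437),(268,552),(448,545)],12).round(1).tolist())
    print('shank TL,TR,BL BR',face(19,[(272,560),(425,560),(284,658),(429,655)],8).round(1).tolist())
E
python3 m.py
python3 -c "
from h import *
a=cv2.resize(cv2.imread('pics/side19.png')[280:312,258:290],None,fx=18,fy=18,interpolation=cv2.INTER_CUBIC);a=cv2.convertScaleAbs(a,alpha=1.8)
cv2.imwrite('pics/zz19.png',a)"
```

```text
[[ 0.917  0.399 -0.   ]
 [ 0.399 -0.917  0.   ]
 [-0.    -0.    -1.   ]]
cam side of tool y -1.0
head corners TL TR, BL BR [[20.6, 105.1], [-18.1, 102.9], [18.8, 75.7], [-17.3, 74.2]]
shank TL,TR,BL BR [[17.6, 69.7], [-13.4, 66.8], [14.9, 42.4], [-14.8, 40.2]]
```

View pics/zz19.png

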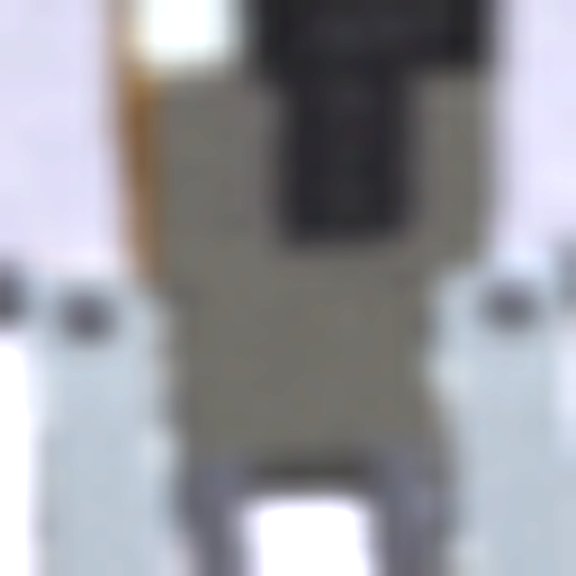

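>>> carry_out:
  motion: "1 0 0 -0.5 -0.08;1 0 0 -0.5 -0.16;1 0 0 -0.5 -0.17;1 0 0 -0.5 -0.17;1 0 0 0 -0.17;1 0 0 0 -0.17;1 0 0 0 -0.17;1 0 0 0 -0.17"

```text
clock: 34.0
tcp_pos: [0.5061, 0.1269, 0.0836]
orientation: [2.103, 2.334, 0.0]
contact_force: [0.2, -0.4, -4.3]
grip_width: 0.0224
```

>>> carry_out:
  motion: "1 -1 0 0 -0.17;1 0 0 0 -0.08;1 0 0 0 0;1 0 0 0 0;1 0 0 0 0;1 0 0 0 0;1 0 0 0 0;1 0 0 0 0"

```text
clock: 35.0
tcp_pos: [0.5061, 0.1262, 0.0836]
orientation: [1.803, 2.572, -0.0]
contact_force: [-0.4, -0.5, -3.3]
grip_width: 0.0226
```

```bash
python3 -c "
from h import *
st([.5063,.1268,.0415],0.346);look(20);rows(20,262,316)
f=lambda L,g,h=0:fit(0,0,1,[(276,a) for a in L],g,h)
crop('pics/side20.png','pics/z20.png',240,240,75,75,8)
"
```

```text
t 35.0 tcp [0.5061 0.1262 0.0836] q [ 0.05  0.48 -0.52  2.02  0.34  0.73 -0.33] F [-0.4 -0.5 -3.3] M [-0.02 -0.05  0.05] w 0.0226
tooly ang 0.3479 z [ 0. -0. -1.]
shift mm [ 0.5  0.4 42.1]
twist 0.0019203686662776498
262:115,-11 263:129,-12 264:129,-12 265:129,-12 266:129,-13 267:130,-13 268:130,-12 269:129,-12 270:130,-12 271:134,-8 272:143,-8 273:147,-9 274:148,-9 275:142,-9 276:114,-9 277:90,-9 278:93,-8 279:119,-9 280:139,-9 281:145,-9 282:146,-9 283:146,-7 284:137,2 285:97,17 286:60,37 287:50,46 288:50,47 289:50,47 290:50,47 291:50,46 292:50,46 293:50,46 294:50,46 295:50,47 296:51,42 297:57,23 298:61,8 299:62,4 300:63,4 301:62,4 302:63,4 303:63,5 304:63,5 305:60,5 306:53,2 307:83,-5 308:146,-12 309:159,-13 310:160,-13 311:163,-13 312:155,-13 313:124,-14 314:111,-13 315:111,-13
```

View pics/z20.png

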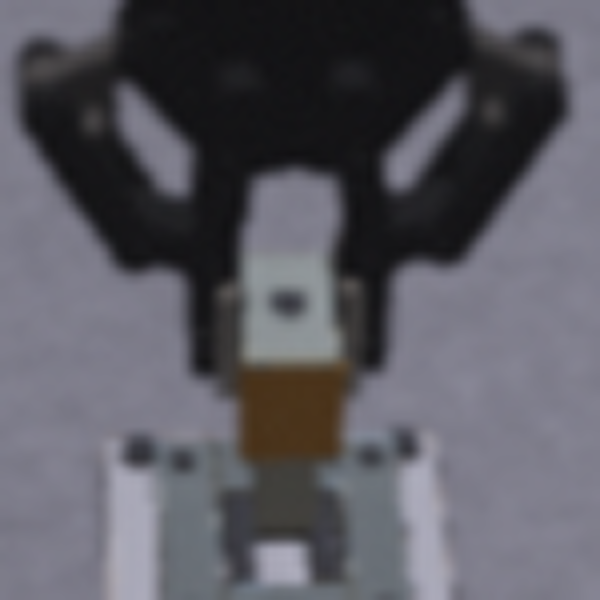

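View pics/side20.png

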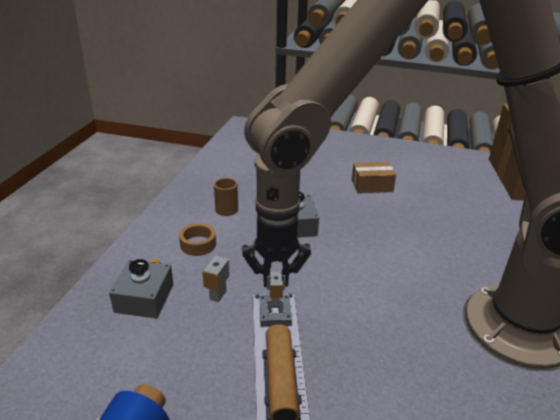

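```bash
python3 -c "
from h import *
P=lambda y,z:proj('side',(O+JY*y/1000+[0,0,z/1000])[None])[0,1]
for z in(41,43,45,47): print(z,[round(P(y,z+h)-P(y,10+h),1) for y,h in((-20,64),(20,64),(20,28),(0,64))],'foot front row',P(14,z).round(1))
"
```

```text
41 [np.float64(-11.6), np.float64(-11.7), np.float64(-11.2), np.float64(-11.6)] foot front row 307.3
43 [np.float64(-12.3), np.float64(-12.5), np.float64(-11.9), np.float64(-12.4)] foot front row 306.5
45 [np.float64(-13.1), np.float64(-13.2), np.float64(-12.7), np.float64(-13.2)] foot front row 305.8
47 [np.float64(-13.8), np.float64(-14.0), np.float64(-13.4), np.float64(-13.9)] foot front row 305.1
```

```bash
python3 -c "
from h import *
o=r.get_obs();print(abs(o['qvel']).max(),o['clock']);print(r.hand_in())"
```

```text
0.003157219014027965 35.1
the job is handed in; nothing more can be done
None
```

The locating block is out of its slot and held upright and still above it, and I handed the job in at 35.1 s of the 64 s allowed. No verdict came back.

**Valve:** I pressed the mushroom until the force reached about 21 N, well past the 6 N spring, so it was on its stop. A picture showed it back up after release. I then turned it clockwise by about 0.95 rad of tool turn until the moment jumped to 0.72 N m, which is the 0.8 rad stop.

**Rocking:** The tool stayed vertical, so the block pivoted in the pads. By the pictures it leaned roughly 13–15° towards the core, 15–18° away, then 17–18° towards. It sat well down in the slot throughout, and the lean figures are rough, within a few degrees. Smaller rocks with a slight upward pull then eased it out. The highest wrist force I read was about 24 N.

**Last checks:**

| Check | Result |
|---|---|
| Height | foot about 14.5 mm above the slot's mouth by picture rows; an earlier view turned 90° gave 2–3 mm lower |
| Lean | about 1° |
| Position along the slot | within about 1 mm of the slot's centre |
| Load on the tool | only the block's weight (3–4 N) |
| Arm | still |

**What did not go as planned:** The pads slipped about 5 mm up the head and, briefly, a few mm sideways while rocking. At 90 N grip the hold was firm with no further slip seen. The arm hid the valve in the final side picture, so its reset rests on the stop moment alone. I did not measure the bystanders again, but nothing came near them and they looked undisturbed.

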